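Fill the gift jar with truffles

ROBOT

A 6-joint arm with a two-finger parallel gripper is mounted at the origin on the work surface. World frame = base frame: x ahead of the robot, y to its left, z up, the work surface at z = 0. Lengths are in m, angles in rad, forces in N, time in s.
With the tool pointing down it reaches from about 0.375 to 0.975 m from the base axis. Payload 3.8 kg.
Tool frame: the origin (TCP) lies at the centre of the arm's flange, where the gripper is bolted on; the fingertips stand 173 mm ahead of it and the grasp point (between the pads) lies 155 mm ahead of it (bot.tip_reach is the distance from the TCP to the fingertips, in m); z points along the fingers, y is the line along which they close (so a half turn about z gives the same grasp; the last joint's range is limited). The gripper opens to 85 mm and grips with 20 to 120 N. Pads are 22 mm wide; open, the fingers measure 114 mm over their backs; the gripper's body (76 mm by 85 mm) begins 54 mm behind the grasp point. The pads swing forward as they close: fully open they stand 13 mm farther back than shut.
Start: joints at [-0.037, 0.264, 1.604, -0, 1.274, -0.037], TCP at [0.675, -0, 0.405] pointing down, gripper open.
Joint ranges: [-2.63, 2.63], [-0.94, 2.18], [0.31, 2.57], [-1.31, 4.45], [0, 2.66], [-2.55, 2.55]. Speed limits (rad/s): [2.57, 2.57, 3.14, 3.14, 3.14, 3.14].

INTERFACE

Orientations are given as a rotation vector (axis times angle).
In Python, from workcell import bot gives the robot as it stands.
- The arm moves only by the tool drive_tool, never from a script. Its arguments are lists of equal length, an entry for each row: "claw": the finger opening in mm, from 0 to 85.4; "slide": the shift along the world's x, y, z each as a share of 0.5 m, from -1 to 1, a list of three; "yaw": the turn about the world's z as a share of 180 degrees, from -1 to 1. A call has 1 to 8 rows; each row is the pose to reach, as a shift and turn from the pose commanded when the call began, turning the shorter way round; what a row does not reach only later rows make up. A row lasts 1/12 s, in which the tool goes at most 41.7 mm and 7.16 degrees, less where a joint would pass 70% of its speed; a pose out of reach is approached as far as the arm can. A call with a number of a shift or a turn outside -1 to 1 is refused whole. A call with a gripper value outside its range is refused whole. The fingers move at their own pace and stop on an object; "newtons" is the grip in N (left out, the last holds). Time passes only in rows, so rows that repeat a pose let the fingers close. It gives the time, the measured TCP pose, the force, the opening and the grip force at its end, in the units of the state.
- bot.read_state(): the state, without advancing time (a new reading comes with each control period).
- bot.read_camera(name): name is "scene" or "side" or "wrist"; returns a dict with "color" (480x640x3 uint8, red, green, blue), "depth" (480x640 float32, m along the optical axis (not along the pixel's ray), 0 where there is no reading), "mtx" (3x3 intrinsics, pixels), "eye" and "rotation" of the camera in the world. Camera axes: x right, y up, looking along -z (the intrinsics and any distortion apply to the point x, -y, -z); pixel columns grow to the right and rows downward; lengths in m; the calibration is good to about 2 mm. The wrist camera is an equidistant fisheye: a pixel r from the principal point sees the ray r / f radians off the axis. A picture is of the moment at which its call begins.
- bot.finish_job(): hands the job in; it is judged then, once.
The state is a dict: "time": time; "q": joint angles; "joint_vel": joint speeds; "joint_torque": joint torques, N m; "tool_pos": TCP position; "tcp_rot": TCP orientation; "wrist_force": force on the tool from outside, world axes, zero at the start; "torque": the same for the moment, N m; "width": opening from 0.0 (shut) to 1.0 (fully open); "grip_force": force on a finger pad.
Only numpy, scipy, OpenCV 4.12 (cv2) and the standard library are available. Lean on these libraries where they do the work, as an engineer would, in place of code of your own. Each camera call takes 0.05 s, during which the arm holds its last target. There are 200 camera calls.

TASK

Pick up the steel cup by its handle and, before any truffle rolls out, feel for the rim of the metal funnel that sits in the white jar and rest the cup's lip on it, lightly, never pressing hard. Tip the cup so that all six truffles run through the funnel into the jar, and have the lip still (or again) resting on the funnel's rim for a moment once the last one is in. Then stand the empty cup upright back on its cork mat, with the jar left standing in its bay of the tray, nothing spilled, and the wine bottle, stopper and tape roll undisturbed.

Things in the scene. Friction and masses are not known exactly. Their poses are not given: they have to be found in the camera images.
- cup: open flared steel cup that holds the six truffles: outer diameter 52 mm at the foot, 104 mm at the rim, 75 mm tall, wall 3 mm, floor 4 mm, 120 g. Origin: centre of the underside; z up along its axis. Its handle is on the -y side, the pouring lip on the +y side. Stands upright on the cork mat at the start
- cup_grip (a point): centre of the cup's handle, an upright black block 14 mm thick (cup x), 36 mm long (cup y, from 60 to 96 mm from the axis) and 42 mm tall (29 to 71 mm above the underside), joined to the cup by two 10 mm thick bars. Point at cup (0, -78, 50) mm. Axes as the cup's; pinch it across x, from above or leaning outward from the cup
- cup_lip (a point): the point of the cup's rim across from the handle, at cup (0, 52, 75) mm, where the truffles run out
- cup_rim (a point): centre of the cup's mouth, at cup (0, 0, 75) mm
- jar: open white ceramic jar, loose in the larger bay of the gift tray: 96 mm across, 100 mm at the rim, 65 mm tall, wall 5 mm, floor 6 mm, 600 g. A metal filling funnel is stuck upright and centred in its mouth: rim 112 mm across outside, 106 mm inside, narrowing over 20 mm to a sleeve 80 mm wide inside. Origin: centre of the jar's underside; z up
- jar_rim (a point): centre of the jar's own mouth (not the funnel's), 65 mm above its underside. The funnel is pushed in to a different depth each time: its rim stands somewhere between 27 and 55 mm above this point; the height is not reported and must be felt or seen. Friction holds the funnel under a light touch
- tray: open cardboard gift tray fixed to the table, 340 mm (x) by 290 mm (y), walls 45 mm tall and 6 mm thick, floor 6 mm thick. A partition 58 mm to the +y side of the centre divides it: the jar stands in the larger -y bay, the bottle lies in the +y bay. Origin: centre of the underside
- mat: round cork mat fixed to the table, 130 mm across, 5 mm thick; place of the cup. Origin: centre of the underside
- truffle0_center (a point): centre of chocolate truffle 0, a brown ball 25 mm across, about 11 g, one of six in the cup at the start
- truffle1_center (a point): centre of chocolate truffle 1, a brown ball 25 mm across, about 11 g, one of six in the cup at the start
- truffle2_center (a point): centre of chocolate truffle 2, a brown ball 25 mm across, about 11 g, one of six in the cup at the start
- truffle3_center (a point): centre of chocolate truffle 3, a brown ball 25 mm across, about 11 g, one of six in the cup at the start
- truffle4_center (a point): centre of chocolate truffle 4, a brown ball 25 mm across, about 11 g, one of six in the cup at the start
- truffle5_center (a point): centre of chocolate truffle 5, a brown ball 25 mm across, about 11 g, one of six in the cup at the start
- bottle: dark wine bottle, 74 mm across, 300 mm long, lying along the tray's x in its +y bay, neck to +x; leave alone. Origin on its axis, halfway along
- tape: roll of packing tape lying flat, 90 mm across, 50 mm tall; leave alone. Origin: centre of the underside
- stopper: bottle stopper standing on its 36 mm wide, 30 mm tall wooden head, 20 mm cork upward, 52 mm tall in all; leave alone. Origin: centre of the underside
There are look-alikes about, which are no part of the job. Several things look just like the mat: the one meant starts farthest from the robot's base.

How it is judged:
By the outcome, as a careful person would: the job done as asked, in the order asked, and still so for the second after the job is handed in, with the robot touching nothing.
It also fails if it takes over 72 s, if anything falls off the work surface, if the arm or the gripper's body presses on something with over 40 N, if the wrist force passes 120 N, or if a joint passes its speed limit or range.

## Working session

There is one attempt and no reset: what is moved stays moved. The work goes in short steps, Python scripts to look and compute and a tool call to move; the robot and the scene stay as the last step left them, time stands still between calls to the robot, and variables do not carry over. Pictures are saved under pics/ and viewed, at most 10 in all, crops included, and the job is handed in when it is done.

Besides the shell and the picture viewer there is one more tool, called as name(argument=value, ...) on one line, values as JSON. drive_tool: Moves the arm, as the interface text tells. Shift numbers are shares of 0.5 m and turn numbers shares of 180 degrees, none past 1 either way. Its arguments: {"type":"object","properties":{"claw":{"type":"array","items":{"type":"number"}},"slide":{"type":"array","items":{"type":"array","items":{"type":"number"}}},"yaw":{"type":"array","items":{"type":"number"}},"newtons":{"type":"number"}},"required":["claw","slide","yaw"]}

```bash
mkdir -p pics; ls; python3 - <<'E'
from workcell import bot
import cv2,numpy as np
print([a for a in dir(bot) if a[0]!='_']); print(bot.read_state())
for n in("scene","side"):
    c=bot.read_camera(n); np.savez(n+"0.npz",**c); cv2.imwrite(f"pics/{n}0.png",c["color"][...,::-1])
    print(n,c["mtx"].tolist(),c["eye"],c["rotation"].tolist(),[k for k in c])
E
```

```text
pics
['MotionError', 'finish_job', 'read_camera', 'read_state', 'tip_reach']
{'time': 0.0, 'q': array([-3.68704293e-02,  2.64775147e-01,  1.60540099e+00,  3.20657017e-05,
        1.27366543e+00, -3.69240457e-02]), 'joint_vel': array([ 1.30332353e-04,  9.27074020e-04,  1.87090542e-04, -4.30740823e-05,
        3.60961921e-04, -2.32118396e-04]), 'joint_torque': array([ 6.10465631e-04, -5.15121067e+01, -3.67308676e+01, -4.07824507e-05,
        1.31324201e-02,  1.46811578e-05]), 'tool_pos': array([6.74656594e-01, 3.61259973e-05, 4.03332173e-01]), 'tcp_rot': array([-2.22021186, -2.22030998,  0.00236753]), 'wrist_force': array([-0.52016148,  0.36417387, -0.95353213]), 'torque': array([-0.00498812,  0.0030357 ,  0.00742408]), 'grip_force': 0.0, 'width': 1.0002634427937362}
scene [[539.4075257165171, 0.0, 324.63236277402876], [0.0, 539.4075257165171, 227.72160028737343], [0.0, 0.0, 1.0]] [0.7340301  0.50567119 0.93433368] [0.2179961879710164, 0.7485684979095987, 2.499650669945825] ['color', 'depth', 'mtx', 'eye', 'rotation']
side [[447.8631968951533, 0.0, 320.11571427519965], [0.0, 447.8631968951533, 236.72451297853408], [0.0, 0.0, 1.0]] [ 0.16216327 -0.53401088  0.69909474] [0.7758502153057449, -0.1922381165134352, -0.45813989508194874] ['color', 'depth', 'mtx', 'eye', 'rotation']
```

View pics/scene0.png

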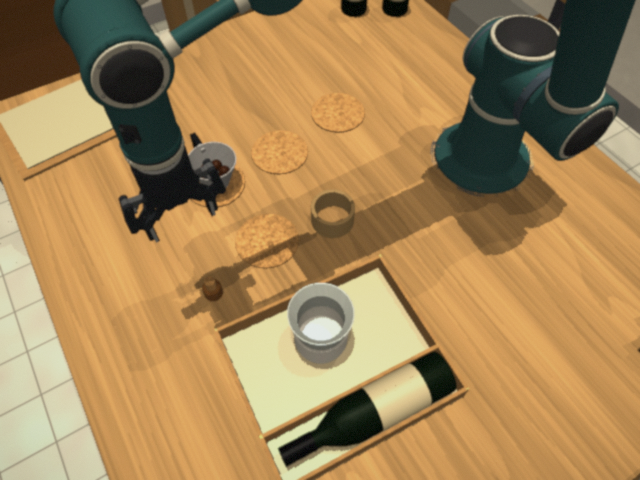

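View pics/side0.png

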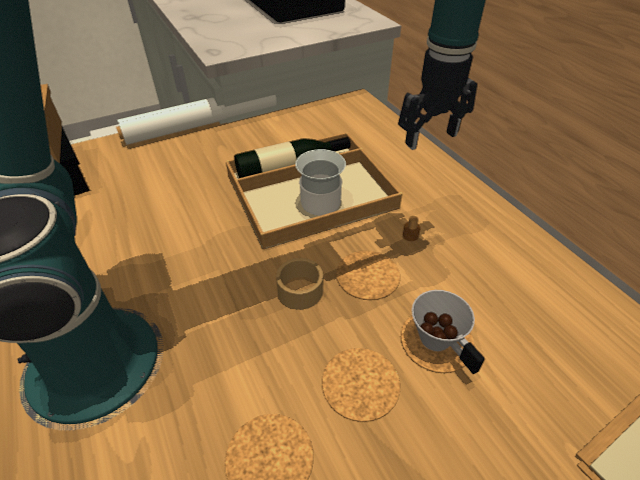

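```bash
cat > h.py <<'E'
import numpy as np,cv2
from scipy.spatial.transform import Rotation as R
def cloud(c):
    K=c["mtx"];d=c["depth"];v,u=np.mgrid[:480,:640]
    p=np.stack([(u-K[0,2])/K[0,0]*d,-(v-K[1,2])/K[1,1]*d,-d],-1)
    P=p@R.from_rotvec(c["rotation"]).as_matrix().T+c["eye"]; P[d<=0]=np.nan
    return P
def circ(p):
    A=np.c_[2*p[:,:2],np.ones(len(p))];s=np.linalg.lstsq(A,(p[:,:2]**2).sum(1),rcond=None)[0]
    return s[:2],np.sqrt(s[2]+s[:2]@s[:2])
E
python3 - <<'E'
from h import *
C={n:dict(np.load(n+"0.npz")) for n in("scene","side")}
roi={"scene":{"cup":(185,138,240,200),"jar":(280,275,360,365),"tray":(215,255,470,480),"stop":(200,272,225,302),"tape":(305,185,360,240)},
"side":{"cup":(405,285,490,378),"jar":(290,140,352,216),"tray":(225,130,405,245),"stop":(400,212,424,243),"tape":(272,258,328,310)}}
for n,c in C.items():
    P=cloud(c);hsv=cv2.cvtColor(c["color"],cv2.COLOR_RGB2HSV)
    def g(k):
        a=roi[n][k];s=np.s_[a[1]:a[3],a[0]:a[2]];return P[s].reshape(-1,3),hsv[s].reshape(-1,3)
    p,h=g("cup");z=p[:,2]
    blk=(h[:,2]<45)&(z>.03)&(z<.1);q=p[blk]
    if n=="side":
        print("handle",len(q),q.min(0),q.max(0)); t=q[q[:,2]>q[:,2].max()-.006];print(" top",len(t),t[:,2].max(),cv2.minAreaRect((t[:,:2]*1000).astype(np.float32)))
    for lo,hi in((.072,.084),):
        m=(z>lo)&(z<hi)&(h[:,1]<60)&~blk;print("cup",n,m.sum(),z[m].mean(),circ(p[m]))
    p,h=g("jar");z=p[:,2];zt=np.nanpercentile(z[z<.2],99.5);m=(z>zt-.005)&(z<.2);print("jar",n,"top",zt,m.sum(),circ(p[m]))
    m=(z>.05)&(z<.07);print(" jar 50-70",m.sum(),circ(p[m]))
    p,h=g("tray");z=p[:,2];m=(z>.038)&(z<.048)&(h[:,1]>60);print("tray walls",m.sum(),cv2.minAreaRect((p[m][:,:2]*1000).astype(np.float32)))
    for k,lo in(("stop",.025),("tape",.044)):
        p,h=g(k);m=(p[:,2]>lo)&(p[:,2]<.06);print(k,p[m].mean(0),p[m].max(0)-p[m].min(0))
    mk=cv2.inRange(hsv,(8,90,120),(20,255,255))&((P[...,2]>.003)&(P[...,2]<.009)).astype(np.uint8)*255
    cs,_=cv2.findContours(cv2.morphologyEx(mk,cv2.MORPH_OPEN,np.ones((3,3))),0,2)
    for k in cs:
        if cv2.contourArea(k)>600:
            b=P[k[:,0,1],k[:,0,0]];print("mat?",n,circ(b))
E
```

```text
cup scene 274 0.07656530302094228 (array([ 0.55041664, -0.23822984]), np.float64(0.04893404677693247))
jar scene top 0.12152473682899659 522 (array([0.54282096, 0.18767884]), np.float64(0.05305869311649346))
 jar 50-70 406 (array([0.54298876, 0.18944201]), np.float64(0.04422995131612241))
tray walls 3924 ((540.0012817382812, 202.0698699951172), (377.41064453125, 341.30572509765625), 85.68558502197266)
stop [0.66984724 0.00449845 0.03849482] [0.0342907  0.02971997 0.0308739 ]
tape [ 0.38595452 -0.02452252  0.04925725] [0.08998889 0.0905146  0.01201718]
mat? scene (array([ 0.52397753, -0.06376752]), np.float64(0.04610942571557953))
mat? scene (array([ 0.38909624, -0.24566478]), np.float64(0.05097173270828531))
mat? scene (array([ 0.20649361, -0.28708097]), np.float64(0.05088052101400248))
handle 607 [ 0.52183707 -0.3338507   0.03185569] [ 0.575147   -0.20815007  0.08011131]
 top 152 0.08011130934397948 ((549.3361206054688, -316.223876953125), (12.020487785339355, 34.75739288330078), 2.789008855819702)
cup side 671 0.07787582210013326 (array([ 0.54939664, -0.2388018 ]), np.float64(0.04902850626772333))
jar side top 0.12219278728824128 251 (array([0.543373  , 0.18761157]), np.float64(0.05325885387514238))
 jar 50-70 736 (array([0.60573366, 0.2325492 ]), np.float64(0.10280655158366313))
tray walls 1767 ((545.970947265625, 246.40185546875), (296.44537353515625, 342.4743957519531), 85.5719223022461)
stop [ 0.66589803 -0.0036851   0.03889835] [0.03563098 0.03428138 0.03081824]
tape [ 0.38484282 -0.028301    0.04986791] [0.08981694 0.09002851 0.01034707]
mat? side (array([ 0.21222714, -0.28042567]), np.float64(0.05973622087179637))
mat? side (array([ 0.38958827, -0.24750699]), np.float64(0.06346313585596326))
mat? side (array([ 0.52632149, -0.06364641]), np.float64(0.054542043151907804))
```

The scene view shows the cup at about (212,160) and the jar and funnel at (320,312). The side view shows the handle at (472,355) and the funnel rim at (321,165). That puts the cup at (0.550, -0.2385) with its handle toward -y, and the jar at (0.543, 0.188) with its rim at z≈0.122. The cup needs no yaw.

The moves can't tilt the tool. I'll pinch only the outer top corner of the handle, so the cup can pivot in the pads when the grip is light.

drive_tool(claw=[60,50,40,40,40,40,40,40], slide=[[-0.03,-0.078,0],[-0.06,-0.156,-0.01],[-0.09,-0.234,-0.03],[-0.12,-0.312,-0.06],[-0.15,-0.39,-0.09],[-0.18,-0.468,-0.12],[-0.21,-0.546,-0.15],[-0.251,-0.62,-0.17]], yaw=[0,0,0,0,0,0,0,0], newtons=100)

```text
time: 0.77
tool_pos: [0.5548, -0.299, 0.3216]
tcp_rot: [-2.22, -2.221, 0.0]
wrist_force: [0.5, 0.7, -0.5]
width: 0.468
grip_force: 0.0
```

drive_tool(claw=[40,40,40,40,40,40,40,40], slide=[[0,-0.043,0],[0,-0.043,0],[0,-0.043,0],[0,-0.043,-0.05],[0,-0.043,-0.1],[0,-0.043,-0.11],[0,-0.043,-0.11],[0,-0.043,-0.11]], yaw=[0,0,0,0,0,0,0,0])

```text
time: 1.43
tool_pos: [0.5564, -0.3181, 0.2686]
tcp_rot: [-2.22, -2.223, -0.0]
wrist_force: [0.1, -0.5, 0.0]
width: 0.465
grip_force: 0.0
```

```bash
python3 - <<'E'
from h import *
from workcell import bot
c=bot.read_camera("side");cv2.imwrite("pics/s1.png",cv2.resize(c["color"][230:430,380:580,::-1],(600,600),interpolation=cv2.INTER_CUBIC))
E
```

```text
(no output)
```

View pics/s1.png

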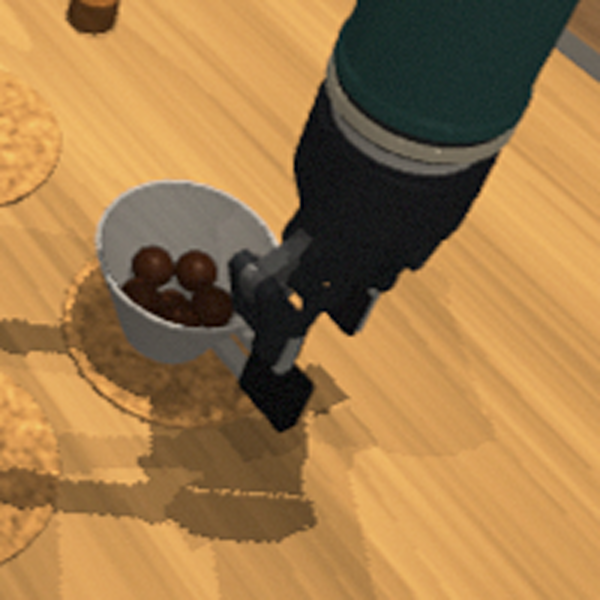

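The crop shows the fingers above the handle block at (275,390), with all the truffles still in the cup. Next I correct the small shortfall and go down.

drive_tool(claw=[40,40,40,40,40,40,40,40], slide=[[-0.014,-0.027,0],[-0.014,-0.027,0],[-0.014,-0.027,-0.02],[-0.014,-0.027,-0.04],[-0.014,-0.027,-0.06],[-0.014,-0.027,-0.067],[-0.014,-0.027,-0.067],[-0.014,-0.027,-0.067]], yaw=[0,0,0,0,0,0,0,0])

```text
time: 2.15
tool_pos: [0.5486, -0.3323, 0.2338]
tcp_rot: [-2.22, -2.22, 0.001]
wrist_force: [0.8, 0.6, 0.1]
width: 0.466
grip_force: 0.0
```

drive_tool(claw=[30,20,10,5,5,5,5,5], slide=[[0,0,0],[0,0,0],[0,0,0],[0,0,0],[0,0,0],[0,0,0],[0,0,0],[0,0,0]], yaw=[0,0,0,0,0,0,0,0])

```text
time: 2.82
tool_pos: [0.5491, -0.3329, 0.2354]
tcp_rot: [2.22, 2.22, 0.0]
wrist_force: [0.0, -1.3, 2.8]
width: 0.125
grip_force: 98.1
```

```bash
python3 - <<'E'
from h import *
from workcell import bot
s=bot.read_state();print(s["tool_pos"],s["width"],s["grip_force"],s["wrist_force"],s["torque"])
c=bot.read_camera("side");cv2.imwrite("pics/s2.png",cv2.resize(c["color"][230:430,380:580,::-1],(600,600),interpolation=cv2.INTER_CUBIC))
E
```

```text
[ 0.54911493 -0.33294972  0.23541582] 0.1253253692169378 98.08363795280457 [ 0.04948591 -1.26898656  2.78314675] [-0.12104633 -0.00270727  0.06386622]
```

View pics/s2.png

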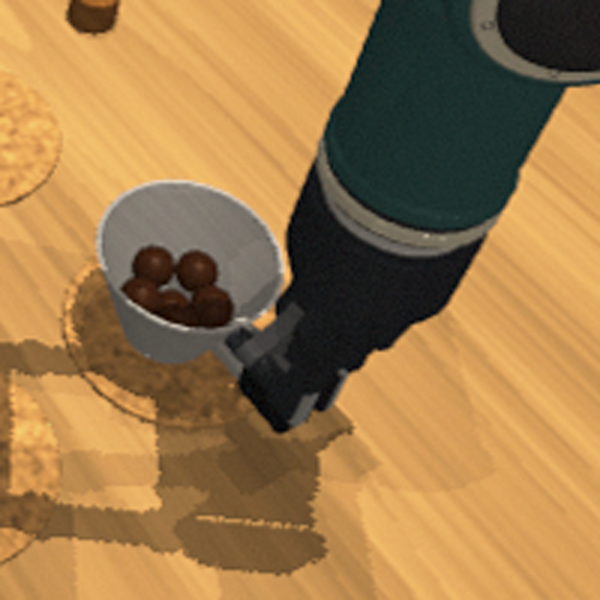

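drive_tool(claw=[5,5,5,5,5,5,5,5], slide=[[0,0,0.01],[0,0,0.02],[0,0,0.03],[0,0,0.04],[0,0,0.05],[0,0,0.06],[0,0,0.06],[0,0,0.06]], yaw=[0,0,0,0,0,0,0,0])

```text
time: 3.53
tool_pos: [0.5491, -0.3327, 0.2655]
tcp_rot: [2.221, 2.221, 0.0]
wrist_force: [-0.6, 0.6, -1.9]
width: 0.127
grip_force: 97.9
```

```bash
cat >> h.py <<'E'
def cup(bot,tag,crop=None,c=None):
    "tilt of cup (deg, + = lip down) from rim-plane fit to side depth; prints the state"
    s=bot.read_state();print(round(s["time"],2),s["tool_pos"].round(4),"F",s["wrist_force"].round(1),"T",s["torque"].round(3),"g",round(s["grip_force"],1),round(s["width"],3))
E
python3 - <<'E'
from h import *
from workcell import bot
cup(bot,"")
c=bot.read_camera("side");P=cloud(c);hsv=cv2.cvtColor(c["color"],cv2.COLOR_RGB2HSV)
x,y,z=P[...,0],P[...,1],P[...,2]
# steel (unsaturated, bright) pts around the cup; profile of the topmost points versus y
m=(hsv[...,1]<60)&(hsv[...,2]>60)&(abs(x-.549)<.06)&(y>-.31)&(y<-.16)&(z>.02)&(z<.25)
for a in np.arange(-.31,-.16,.01):
    k=m&(y>=a)&(y<a+.01)
    if k.sum()>3: print(round(a,3),k.sum(),np.percentile(z[k],[2,98]).round(4))
E
```

```text
3.53 [ 0.5491 -0.3327  0.2655] F [-0.6  0.6 -1.9] T [-0.209 -0.03   0.009] g 97.9 0.127
-0.3 26 [0.0693 0.0764]
-0.29 121 [0.0704 0.1117]
-0.28 177 [0.0614 0.1111]
-0.27 231 [0.0415 0.1108]
-0.26 227 [0.0391 0.1103]
-0.25 206 [0.0413 0.1098]
-0.24 193 [0.0432 0.1093]
-0.23 166 [0.0406 0.1094]
-0.22 240 [0.0439 0.1099]
-0.21 378 [0.0596 0.1087]
-0.2 336 [0.0786 0.1098]
-0.19 38 [0.1029 0.1091]
```

drive_tool(claw=[5,5,5,5], slide=[[0,0,0],[0,0,0],[0,0,0],[0,0,0]], yaw=[0,0,0,0], newtons=20)

```text
time: 3.92
tool_pos: [0.5488, -0.3326, 0.2645]
tcp_rot: [-2.221, -2.221, 0.0]
wrist_force: [0.1, 0.2, -2.0]
width: 0.124
grip_force: 97.9
```

```bash
cat >> h.py <<'E'
def prof(bot,y0,y1,dx=.06,n="side",step=.01,zmin=.02):
    cup(bot,"");c=bot.read_camera(n);P=cloud(c);hsv=cv2.cvtColor(c["color"],cv2.COLOR_RGB2HSV)
    x,y,z=P[...,0],P[...,1],P[...,2];xc=bot.read_state()["tool_pos"][0]
    m=(hsv[...,1]<60)&(hsv[...,2]>60)&(abs(x-xc)<dx)&(z>zmin)&(z<.28)
    for a in np.arange(y0,y1,step):
        k=m&(y>=a)&(y<a+step)
        if k.sum()>3: print(round(a,3),k.sum(),np.percentile(z[k],[2,98]).round(4))
    return c
E
python3 - <<'E'
from h import *
from workcell import bot
prof(bot,-.31,-.16,step=.015)
E
```

```text
3.92 [ 0.5488 -0.3326  0.2645] F [ 0.1  0.2 -2. ] T [-0.171 -0.018  0.041] g 97.9 0.124
-0.31 11 [0.0687 0.2666]
-0.295 133 [0.0696 0.1106]
-0.28 287 [0.0503 0.1102]
-0.265 344 [0.0387 0.1093]
-0.25 315 [0.04  0.109]
-0.235 252 [0.04   0.1093]
-0.22 399 [0.0545 0.1083]
-0.205 545 [0.0681 0.1082]
-0.19 48 [0.1019 0.1092]
```

drive_tool(claw=[10.5,10.5], slide=[[0,0,0],[0,0,0]], yaw=[0,0], newtons=20)

```text
time: 4.13
tool_pos: [0.5489, -0.3326, 0.2648]
tcp_rot: [-2.221, -2.221, 0.0]
wrist_force: [0.3, -0.6, -2.0]
width: 0.13
grip_force: 94.1
```

drive_tool(claw=[11,11], slide=[[0,0,0],[0,0,0]], yaw=[0,0], newtons=20)

```text
time: 4.3
tool_pos: [0.5489, -0.3327, 0.2648]
tcp_rot: [-2.222, -2.221, -0.0]
wrist_force: [0.1, 0.0, -1.6]
width: 0.13
grip_force: 80.9
```

drive_tool(claw=[12,12,12], slide=[[0,0,0],[0,0,0],[0,0,0]], yaw=[0,0,0])

```text
time: 4.55
tool_pos: [0.5489, -0.3326, 0.2648]
tcp_rot: [-2.221, -2.221, 0.0]
wrist_force: [-0.0, -0.2, -2.7]
width: 0.144
grip_force: 54.4
```

drive_tool(claw=[12.8,12.8,12.8], slide=[[0,0,0],[0,0,0],[0,0,0]], yaw=[0,0,0])

```text
time: 4.8
tool_pos: [0.5489, -0.3326, 0.2648]
tcp_rot: [-2.221, -2.221, 0.0]
wrist_force: [0.0, 0.7, -2.3]
width: 0.148
grip_force: 32.7
```

```bash
python3 - <<'E'
from h import *
from workcell import bot
prof(bot,-.31,-.16,step=.015)
E
```

```text
4.8 [ 0.5489 -0.3326  0.2648] F [ 0.   0.7 -2.3] T [-0.13   0.004 -0.019] g 32.7 0.148
-0.31 10 [0.073  0.2672]
-0.295 143 [0.0683 0.1113]
-0.28 289 [0.0497 0.1103]
-0.265 340 [0.0383 0.1103]
-0.25 313 [0.0431 0.1095]
-0.235 246 [0.0404 0.1094]
-0.22 401 [0.0566 0.1091]
-0.205 546 [0.0692 0.1091]
-0.19 44 [0.1019 0.1094]
```

drive_tool(claw=[13.2,13.2,13.2], slide=[[0,0,0],[0,0,0],[0,0,0]], yaw=[0,0,0])

```text
time: 5.1
tool_pos: [0.5489, -0.3326, 0.2648]
tcp_rot: [-2.221, -2.221, 0.0]
wrist_force: [-0.1, 0.3, -2.4]
width: 0.154
grip_force: 21.8
```

```bash
python3 - <<'E'
from h import *
from workcell import bot
prof(bot,-.295,-.16,step=.03)
E
```

```text
5.1 [ 0.5489 -0.3326  0.2648] F [-0.1  0.3 -2.4] T [-0.127 -0.048  0.001] g 21.8 0.154
-0.295 425 [0.0527 0.1109]
-0.265 657 [0.0388 0.1098]
-0.235 657 [0.0419 0.1097]
-0.205 587 [0.0684 0.1092]
```

drive_tool(claw=[13.5,13.5,13.5], slide=[[0,0,0],[0,0,0],[0,0,0]], yaw=[0,0,0])

```text
time: 5.4
tool_pos: [0.5489, -0.3327, 0.2651]
tcp_rot: [2.221, 2.221, 0.0]
wrist_force: [0.4, -0.5, -1.0]
width: 0.161
grip_force: 13.6
```

```bash
python3 - <<'E'
from h import *
from workcell import bot
prof(bot,-.295,-.16,step=.03)
E
```

```text
5.4 [ 0.5489 -0.3327  0.2651] F [ 0.4 -0.5 -1. ] T [-0.083  0.009 -0.031] g 13.6 0.161
-0.295 667 [0.0238 0.0982]
-0.265 539 [0.0285 0.091 ]
-0.235 809 [0.0336 0.0811]
-0.205 319 [0.0541 0.075 ]
```

Grip force follows the claw command at about 26 N per mm, and the cup pivots at about 14 N. It is now tilted about 15° with its foot on the mat. I'll clamp it, lift, and carry it to the jar.

drive_tool(claw=[11,10,9,9,9,9,9,9], slide=[[0,0,0],[0,0,0],[0,0,0.03],[0,0,0.06],[0,0,0.1],[0,0,0.13],[0,0,0.16],[0,0,0.176]], yaw=[0,0,0,0,0,0,0,0], newtons=100)

```text
time: 6.12
tool_pos: [0.5493, -0.3329, 0.3551]
tcp_rot: [2.22, 2.219, 0.001]
wrist_force: [-0.7, 0.3, -1.2]
width: 0.126
grip_force: 91.4
```

drive_tool(claw=[9,9,9,9,9,9,9,9], slide=[[0,0.01,0],[0,0.03,0],[0,0.06,0],[0,0.1,0],[0,0.14,0],[0,0.18,0],[0,0.22,0],[-0.006,0.26,0]], yaw=[0,0,0,0,0,0,0,0])

```text
time: 6.78
tool_pos: [0.5452, -0.2, 0.351]
tcp_rot: [-2.218, -2.22, 0.001]
wrist_force: [0.4, 0.3, -2.3]
width: 0.125
grip_force: 91.4
```

drive_tool(claw=[9,9,9,9,9,9,9,9], slide=[[0,0.04,0],[-0.006,0.08,0],[-0.006,0.12,0],[-0.006,0.16,0],[-0.006,0.2,0],[-0.006,0.23,0],[-0.006,0.25,0],[-0.006,0.26,0]], yaw=[0,0,0,0,0,0,0,0])

```text
time: 7.45
tool_pos: [0.5419, -0.0704, 0.3515]
tcp_rot: [-2.217, -2.222, 0.002]
wrist_force: [-0.0, 0.6, -2.1]
width: 0.127
grip_force: 91.4
```

drive_tool(claw=[9,9,9,9,9,9], slide=[[0,0.02,0],[0,0.04,0],[0,0.06,0],[0,0.07,0],[0,0.07,0],[0,0.07,0]], yaw=[0,0,0,0,0,0])

```text
time: 7.95
tool_pos: [0.5429, -0.0375, 0.3529]
tcp_rot: [2.221, 2.222, -0.0]
wrist_force: [0.2, -0.0, -1.8]
width: 0.128
grip_force: 91.4
```

```bash
python3 - <<'E'
from h import *
from workcell import bot
c=prof(bot,-.02,.17,step=.015,zmin=.08)
cv2.imwrite("pics/s3.png",cv2.resize(c["color"][90:290,240:440,::-1],(600,600),interpolation=cv2.INTER_CUBIC))
E
```

```text
7.95 [ 0.5429 -0.0375  0.3529] F [ 0.2 -0.  -1.8] T [-0.173 -0.032  0.026] g 91.4 0.128
-0.005 178 [0.12   0.1851]
0.01 442 [0.1085 0.184 ]
0.025 179 [0.1064 0.1794]
0.04 72 [0.1135 0.1757]
0.055 29 [0.1334 0.1712]
0.07 157 [0.1277 0.1664]
0.085 290 [0.1342 0.1614]
0.1 37 [0.1526 0.1599]
0.13 26 [0.0823 0.123 ]
0.145 167 [0.0808 0.1215]
0.16 101 [0.0804 0.1214]
```

View pics/s3.png

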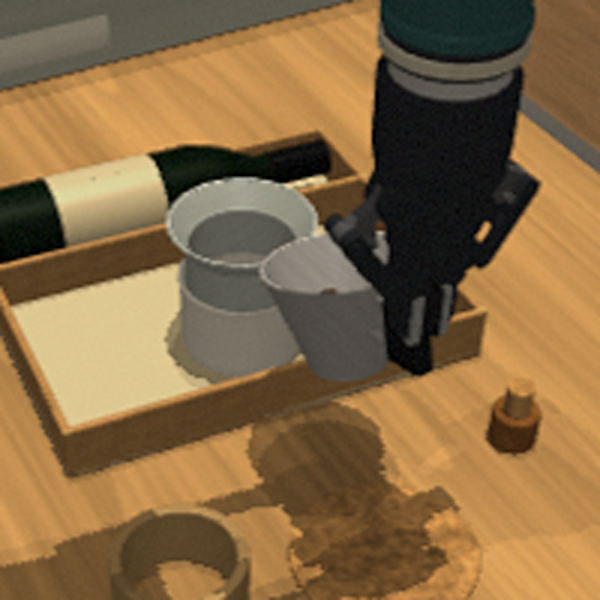

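The picture shows the lip at (265,270), just short of the funnel rim, whose near edge is at about (245,262). The truffles are inside and the cup is tilted about 16°. Next I move over the rim and feel downward with a softened grip.

drive_tool(claw=[9,9,9,9,9,9.5,11,12.5], slide=[[0,0.02,0],[0,0.05,0],[0,0.063,0],[0,0.063,-0.02],[0,0.063,-0.04],[0,0.063,-0.05],[0,0.063,-0.056],[0,0.063,-0.056]], yaw=[0,0,0,0,0,0,0,0])

```text
time: 8.67
tool_pos: [0.5422, -0.0065, 0.323]
tcp_rot: [-2.221, -2.219, 0.003]
wrist_force: [1.5, 0.4, -2.1]
width: 0.149
grip_force: 40.5
```

```bash
python3 - <<'E'
from h import *
from workcell import bot
c=prof(bot,.04,.16,step=.01,zmin=.1)
E
```

```text
8.67 [ 0.5422 -0.0065  0.323 ] F [ 1.5  0.4 -2.1] T [-0.141 -0.     0.001] g 40.5 0.149
0.04 247 [0.1012 0.1555]
0.05 116 [0.1015 0.1524]
0.06 69 [0.1014 0.1494]
0.07 46 [0.103  0.1462]
0.08 19 [0.1035 0.1445]
0.09 13 [0.1086 0.1426]
0.1 56 [0.1004 0.1369]
0.11 150 [0.1005 0.135 ]
0.12 154 [0.1077 0.1309]
0.13 53 [0.1199 0.1302]
0.14 19 [0.108  0.1224]
0.15 26 [0.1013 0.1218]
```

drive_tool(claw=[12.8,12.8,12.8], slide=[[0,0,-0.003],[0,0,-0.003],[0,0,-0.003]], yaw=[0,0,0])

```text
time: 8.97
tool_pos: [0.543, -0.0063, 0.3237]
tcp_rot: [2.221, 2.221, 0.001]
wrist_force: [0.4, 0.1, -2.4]
width: 0.152
grip_force: 32.4
```

drive_tool(claw=[12.8,12.8,12.8], slide=[[0,0,-0.003],[0,0,-0.003],[0,0,-0.003]], yaw=[0,0,0])

```text
time: 9.22
tool_pos: [0.5428, -0.0061, 0.3219]
tcp_rot: [2.221, 2.221, 0.0]
wrist_force: [-0.8, -0.2, -1.7]
width: 0.152
grip_force: 32.4
```

drive_tool(claw=[12.8,12.8,12.8], slide=[[0,0,-0.003],[0,0,-0.003],[0,0,-0.003]], yaw=[0,0,0])

```text
time: 9.47
tool_pos: [0.5429, -0.0062, 0.3204]
tcp_rot: [2.221, 2.221, 0.0]
wrist_force: [0.7, 0.1, -1.6]
width: 0.144
grip_force: 32.5
```

drive_tool(claw=[12.8,12.8,12.8], slide=[[0,0,-0.002],[0,0,-0.004],[0,0,-0.004]], yaw=[0,0,0])

```text
time: 9.72
tool_pos: [0.5429, -0.0063, 0.3184]
tcp_rot: [2.221, 2.221, -0.0]
wrist_force: [0.2, -2.0, -0.6]
width: 0.149
grip_force: 32.6
```

drive_tool(claw=[12.8,12.8,12.8], slide=[[0,0,-0.003],[0,0,-0.003],[0,0,-0.003]], yaw=[0,0,0])

```text
time: 9.97
tool_pos: [0.543, -0.0064, 0.3171]
tcp_rot: [2.221, 2.221, -0.0]
wrist_force: [-0.5, -3.8, 1.1]
width: 0.154
grip_force: 32.7
```

drive_tool(claw=[12.8,12.8,12.8], slide=[[0,0,-0.002],[0,0,-0.002],[0,0,-0.002]], yaw=[0,0,0])

```text
time: 10.22
tool_pos: [0.543, -0.0064, 0.3161]
tcp_rot: [2.221, 2.221, -0.0]
wrist_force: [0.8, -5.4, 1.4]
width: 0.154
grip_force: 32.8
```

```bash
python3 - <<'E'
from h import *
from workcell import bot
c=prof(bot,.04,.16,step=.01,zmin=.1)
E
```

```text
10.22 [ 0.543  -0.0064  0.3161] F [ 0.8 -5.4  1.4] T [-0.706 -0.036  0.006] g 32.8 0.154
0.04 221 [0.1018 0.1499]
0.05 103 [0.102  0.1471]
0.06 68 [0.1022 0.1452]
0.07 38 [0.1045 0.1415]
0.08 23 [0.1028 0.1421]
0.09 17 [0.1059 0.1366]
0.1 36 [0.1017 0.1337]
0.11 108 [0.1002 0.1311]
0.12 149 [0.103  0.1283]
0.13 57 [0.1158 0.1278]
0.14 25 [0.1093 0.1223]
0.15 33 [0.1008 0.1219]
```

I felt the rim with the tilted wall, and contact started at about z=0.122. The corner grip pivots too high on the handle, though. The cup would hang at only about 70°, which isn't steep enough for the truffles to run out. I'll take the cup back to the mat and regrip lower on the handle, so it hangs past 80°.

drive_tool(claw=[12,10,9,9,9,9,9,9], slide=[[0,-0.006,0.01],[0,-0.01,0.03],[0,-0.02,0.06],[0.004,-0.05,0.08],[0.008,-0.09,0.08],[0.012,-0.13,0.08],[0.012,-0.18,0.08],[0.012,-0.23,0.08]], yaw=[0,0,0,0,0,0,0,0])

```text
time: 10.93
tool_pos: [0.5488, -0.1214, 0.3564]
tcp_rot: [-2.22, -2.222, -0.002]
wrist_force: [-0.7, -0.4, -2.8]
width: 0.125
grip_force: 91.3
```

drive_tool(claw=[9,9,9,9,9,9,9,9], slide=[[0,-0.06,0],[0,-0.12,0],[0,-0.18,0],[0,-0.24,0],[0,-0.3,-0.02],[0,-0.35,-0.04],[0,-0.39,-0.06],[0,-0.42,-0.08]], yaw=[0,0,0,0,0,0,0,0])

```text
time: 11.6
tool_pos: [0.5488, -0.3328, 0.3158]
tcp_rot: [2.223, 2.22, 0.001]
wrist_force: [0.2, 0.8, -2.1]
width: 0.127
grip_force: 91.3
```

drive_tool(claw=[9,9,9,9,9,11,12.5,12.8], slide=[[0,0,-0.02],[0,0,-0.04],[0,0,-0.06],[0,0,-0.08],[0,0,-0.09],[0,0,-0.09],[0,0,-0.09],[0,0,-0.09]], yaw=[0,0,0,0,0,0,0,0])

```text
time: 12.27
tool_pos: [0.5493, -0.3309, 0.2715]
tcp_rot: [2.22, 2.221, 0.0]
wrist_force: [-0.2, -1.2, -2.4]
width: 0.151
grip_force: 32.4
```

```bash
python3 - <<'E'
from h import *
from workcell import bot
prof(bot,-.295,-.16,step=.015)
E
```

```text
12.27 [ 0.5493 -0.3309  0.2715] F [-0.2 -1.2 -2.4] T [-0.182  0.041 -0.011] g 32.4 0.151
-0.295 298 [0.0321 0.1047]
-0.28 365 [0.0272 0.1026]
-0.265 309 [0.0264 0.0983]
-0.25 258 [0.029  0.0938]
-0.235 276 [0.0278 0.0891]
-0.22 507 [0.0421 0.0837]
-0.205 362 [0.0576 0.0809]
-0.19 10 [0.0747 0.0777]
```

drive_tool(claw=[13.1,13.1,13.1,13.1,13.1,13.1,13.1,13.1], slide=[[0,-0.003,-0.01],[0,-0.003,-0.02],[0,-0.003,-0.03],[0,-0.003,-0.04],[0,-0.003,-0.05],[0,-0.003,-0.058],[0,-0.003,-0.066],[0,-0.003,-0.07]], yaw=[0,0,0,0,0,0,0,0])

```text
time: 12.98
tool_pos: [0.5487, -0.3326, 0.235]
tcp_rot: [-2.221, -2.221, 0.0]
wrist_force: [0.5, -3.6, 6.1]
width: 0.157
grip_force: 25.7
```

```bash
python3 - <<'E'
from h import *
from workcell import bot
prof(bot,-.295,-.16,step=.015)
E
```

```text
12.98 [ 0.5487 -0.3326  0.235 ] F [ 0.5 -3.6  6.1] T [-0.341  0.103  0.032] g 25.7 0.157
-0.295 124 [0.04   0.0826]
-0.28 248 [0.03   0.0825]
-0.265 297 [0.0239 0.0822]
-0.25 271 [0.0249 0.0824]
-0.235 222 [0.0357 0.0824]
-0.22 379 [0.0301 0.082 ]
-0.205 516 [0.0416 0.0825]
-0.19 33 [0.0777 0.0831]
```

drive_tool(claw=[14,18,25,35,35,35,35,35], slide=[[0,0,0],[0,0,0],[0,0,0],[0,0,0],[0,-0.002,-0.03],[0,-0.002,-0.06],[0,-0.002,-0.09],[0,-0.002,-0.095]], yaw=[0,0,0,0,0,0,0,0])

```text
time: 13.7
tool_pos: [0.5474, -0.3325, 0.1852]
tcp_rot: [-2.217, -2.218, 0.002]
wrist_force: [-0.5, 0.9, -1.0]
width: 0.416
grip_force: 0.0
```

```bash
python3 - <<'E'
from h import *
from workcell import bot
c=prof(bot,-.295,-.16,step=.03)
cv2.imwrite("pics/s4.png",cv2.resize(c["color"][230:430,380:580,::-1],(600,600),interpolation=cv2.INTER_CUBIC))
E
```

```text
13.7 [ 0.5474 -0.3325  0.1852] F [-0.5  0.9 -1. ] T [ 0.019 -0.007 -0.012] g 0.0 0.416
-0.295 355 [0.0312 0.0825]
-0.265 545 [0.024 0.082]
-0.235 600 [0.0302 0.0819]
-0.205 565 [0.0414 0.0824]
```

View pics/s4.png

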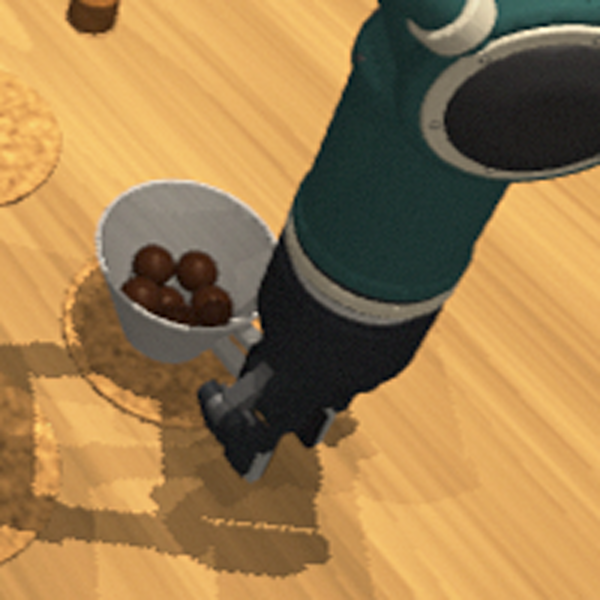

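The crop shows the cup upright on its mat with all the truffles and the fingers low beside the handle at (245,440). Now I close, lift 32 mm, and let it sag onto the mat again for a small pre-tilt.

drive_tool(claw=[25,15,10,10,10,10,10,10], slide=[[0,0,0],[0,0,0],[0,0,0],[0,0,0],[0,0,0],[0,0,0],[0,0,0.005],[0,0,0.01]], yaw=[0,0,0,0,0,0,0,0], newtons=100)

```text
time: 14.42
tool_pos: [0.5486, -0.3335, 0.1932]
tcp_rot: [-2.221, -2.221, 0.0]
wrist_force: [0.5, -0.5, -1.5]
width: 0.142
grip_force: 97.3
```

drive_tool(claw=[10,10,10,10,10,11,12.5,13.2], slide=[[0,0,0.01],[0,0,0.02],[0,0,0.03],[0,0,0.045],[0,0,0.054],[0,0,0.054],[0,0,0.054],[0,0,0.054]], yaw=[0,0,0,0,0,0,0,0])

```text
time: 15.08
tool_pos: [0.5488, -0.3336, 0.2203]
tcp_rot: [-2.221, -2.221, 0.0]
wrist_force: [-0.2, 0.3, -3.0]
width: 0.155
grip_force: 40.3
```

drive_tool(claw=[13.5,13.5,13.5], slide=[[0,0,0],[0,0,0],[0,0,0]], yaw=[0,0,0])

```text
time: 15.33
tool_pos: [0.5487, -0.3335, 0.2199]
tcp_rot: [-2.221, -2.221, 0.0]
wrist_force: [0.2, -0.0, -1.5]
width: 0.157
grip_force: 25.2
```

```bash
python3 - <<'E'
from h import *
from workcell import bot
c=prof(bot,-.295,-.16,step=.03)
E
```

```text
15.33 [ 0.5487 -0.3335  0.2199] F [ 0.2 -0.  -1.5] T [-0.113 -0.016 -0.049] g 25.2 0.157
-0.295 415 [0.0582 0.113 ]
-0.265 665 [0.0431 0.1113]
-0.235 642 [0.044  0.1114]
-0.205 617 [0.0708 0.1114]
```

drive_tool(claw=[13.7,13.7,13.7], slide=[[0,0,0],[0,0,0],[0,0,0]], yaw=[0,0,0])

```text
time: 15.63
tool_pos: [0.5489, -0.3336, 0.2203]
tcp_rot: [-2.221, -2.221, -0.0]
wrist_force: [0.8, -0.3, -1.4]
width: 0.161
grip_force: 14.7
```

drive_tool(claw=[13.8,13.8,13.8], slide=[[0,0,0],[0,0,0],[0,0,0]], yaw=[0,0,0])

```text
time: 15.88
tool_pos: [0.5489, -0.3336, 0.2204]
tcp_rot: [2.221, 2.221, 0.0]
wrist_force: [-0.1, 1.3, -1.4]
width: 0.163
grip_force: 9.7
```

```bash
python3 - <<'E'
from h import *
from workcell import bot
c=prof(bot,-.295,-.16,step=.03)
E
```

```text
15.88 [ 0.5489 -0.3336  0.2204] F [-0.1  1.3 -1.4] T [-0.082  0.021  0.014] g 9.7 0.163
-0.295 574 [0.0246 0.0998]
-0.265 593 [0.025  0.0933]
-0.235 629 [0.032  0.0843]
-0.205 623 [0.0424 0.0763]
```

drive_tool(claw=[12,10,10,10,10,10,10,10], slide=[[0,0,0],[0,0,0],[0,0,0.03],[0,0,0.06],[0,0,0.1],[0,0,0.14],[0,0,0.17],[0,0.01,0.176]], yaw=[0,0,0,0,0,0,0,0])

```text
time: 16.6
tool_pos: [0.55, -0.3299, 0.3122]
tcp_rot: [2.217, 2.216, 0.001]
wrist_force: [0.3, -0.2, -1.4]
width: 0.143
grip_force: 97.5
```

drive_tool(claw=[10,10,10,10,10,10,10,10], slide=[[0,0.02,0],[0,0.05,0],[0,0.09,0],[0,0.13,0],[0,0.17,0],[-0.004,0.21,0],[-0.008,0.25,0],[-0.012,0.29,0]], yaw=[0,0,0,0,0,0,0,0])

```text
time: 17.27
tool_pos: [0.5415, -0.1809, 0.306]
tcp_rot: [-2.218, -2.219, 0.002]
wrist_force: [0.4, 0.6, -2.3]
width: 0.144
grip_force: 97.5
```

drive_tool(claw=[10,10,10,10,10,10,10,10], slide=[[0,0.04,0],[0,0.08,0],[0,0.12,0],[0,0.16,0],[0,0.2,0],[0,0.24,0],[0,0.27,0],[0,0.29,0]], yaw=[0,0,0,0,0,0,0,0])

```text
time: 17.93
tool_pos: [0.5412, -0.0359, 0.3062]
tcp_rot: [-2.217, -2.221, 0.003]
wrist_force: [-0.9, 0.0, -1.6]
width: 0.141
grip_force: 97.5
```

drive_tool(claw=[10,10,10,10,10,10,11,12.5], slide=[[0,0.02,0],[0,0.04,0],[0,0.044,-0.01],[0,0.044,-0.03],[0,0.044,-0.05],[0,0.044,-0.06],[0,0.044,-0.062],[0,0.044,-0.062]], yaw=[0,0,0,0,0,0,0,0])

```text
time: 18.6
tool_pos: [0.5424, -0.0172, 0.276]
tcp_rot: [-2.221, -2.219, 0.003]
wrist_force: [0.1, 0.5, -1.4]
width: 0.146
grip_force: 73.4
```

```bash
python3 - <<'E'
from h import *
from workcell import bot
c=prof(bot,.04,.16,step=.01,zmin=.1)
E
```

```text
18.6 [ 0.5424 -0.0172  0.276 ] F [ 0.1  0.5 -1.4] T [-0.158 -0.033  0.005] g 73.4 0.146
0.04 93 [0.1007 0.1518]
0.05 107 [0.1006 0.1503]
0.06 70 [0.1023 0.1479]
0.07 41 [0.103  0.1442]
0.08 18 [0.109  0.1414]
0.09 4 [0.1319 0.1394]
0.1 66 [0.1007 0.1355]
0.11 204 [0.1008 0.1308]
0.12 194 [0.1077 0.1288]
0.13 49 [0.119  0.1281]
0.14 27 [0.1073 0.1235]
0.15 38 [0.1009 0.1221]
```

drive_tool(claw=[13.2,13.4,13.4], slide=[[0,0.004,0],[0,0.004,-0.002],[0,0.004,-0.002]], yaw=[0,0,0])

```text
time: 18.9
tool_pos: [0.5432, -0.0147, 0.2769]
tcp_rot: [2.221, 2.221, 0.001]
wrist_force: [-0.1, -0.1, -1.2]
width: 0.157
grip_force: 29.5
```

drive_tool(claw=[13.4,13.4,13.4], slide=[[0,0,-0.002],[0,0,-0.002],[0,0,-0.002]], yaw=[0,0,0])

```text
time: 19.15
tool_pos: [0.5431, -0.0147, 0.2757]
tcp_rot: [2.221, 2.221, 0.001]
wrist_force: [0.8, -0.2, -0.7]
width: 0.157
grip_force: 29.6
```

drive_tool(claw=[13.4,13.4,13.4], slide=[[0,0,-0.002],[0,0,-0.002],[0,0,-0.002]], yaw=[0,0,0])

```text
time: 19.4
tool_pos: [0.543, -0.0147, 0.2746]
tcp_rot: [2.221, 2.221, 0.0]
wrist_force: [0.9, -1.6, 0.2]
width: 0.157
grip_force: 29.7
```

drive_tool(claw=[13.4,13.4,13.4], slide=[[0,0,-0.002],[0,0,-0.002],[0,0,-0.002]], yaw=[0,0,0])

```text
time: 19.65
tool_pos: [0.543, -0.0147, 0.2735]
tcp_rot: [2.221, 2.221, 0.0]
wrist_force: [0.6, -2.2, 0.1]
width: 0.156
grip_force: 29.8
```

The lip is resting on the rim with about 2 N, and no truffle is out. Now I loosen the pinch and raise the handle along the arc around the lip.

drive_tool(claw=[13.6,13.8,13.85,13.85,13.85,13.85], slide=[[0,0,0.002],[0,0,0.004],[0.0,0.001,0.014],[0,0.003,0.028],[0,0.005,0.042],[0,0.006,0.051]], yaw=[0,0,0,0,0,0])

```text
time: 20.15
tool_pos: [0.5431, -0.0113, 0.3001]
tcp_rot: [2.221, 2.221, 0.002]
wrist_force: [0.7, -0.3, -1.1]
width: 0.163
grip_force: 7.2
```

```bash
python3 - <<'E'
from h import *
from workcell import bot
c=prof(bot,.0,.16,step=.015,zmin=.1)
E
```

```text
20.15 [ 0.5431 -0.0113  0.3001] F [ 0.7 -0.3 -1.1] T [-0.068  0.064 -0.04 ] g 7.2 0.163
0.03 126 [0.1008 0.1636]
0.045 254 [0.1017 0.1645]
0.06 148 [0.1035 0.1618]
0.075 60 [0.11   0.1546]
0.09 13 [0.1251 0.148 ]
0.105 32 [0.1119 0.1397]
0.12 232 [0.1124 0.1321]
0.135 37 [0.1119 0.1278]
0.15 54 [0.1005 0.122 ]
```

drive_tool(claw=[13.85,13.85,13.85,13.85,13.85,13.85,13.85,13.85], slide=[[0,0.003,0.012],[0,0.006,0.025],[0,0.01,0.037],[0,0.015,0.049],[0,0.02,0.061],[0,0.026,0.073],[0,0.032,0.084],[0,0.038,0.095]], yaw=[0,0,0,0,0,0,0,0])

```text
time: 20.87
tool_pos: [0.5428, 0.0078, 0.347]
tcp_rot: [-2.221, -2.221, -0.0]
wrist_force: [-0.3, -0.1, -1.6]
width: 0.162
grip_force: 6.9
```

```bash
python3 - <<'E'
from h import *
from workcell import bot
c=prof(bot,.0,.16,step=.015,zmin=.1)
cv2.imwrite("pics/s5.png",cv2.resize(c["color"][60:260,240:440,::-1],(600,600),interpolation=cv2.INTER_CUBIC))
E
```

```text
20.87 [0.5428 0.0078 0.347 ] F [-0.3 -0.1 -1.6] T [-0.015  0.001 -0.037] g 6.9 0.162
0.0 50 [0.1754 0.2765]
0.03 222 [0.121  0.1541]
0.045 327 [0.1138 0.1774]
0.06 322 [0.1199 0.1936]
0.075 149 [0.1293 0.1877]
0.09 48 [0.1335 0.1713]
0.105 4 [0.1424 0.1521]
0.135 11 [0.1119 0.1221]
0.15 38 [0.1008 0.1226]
```

View pics/s5.png

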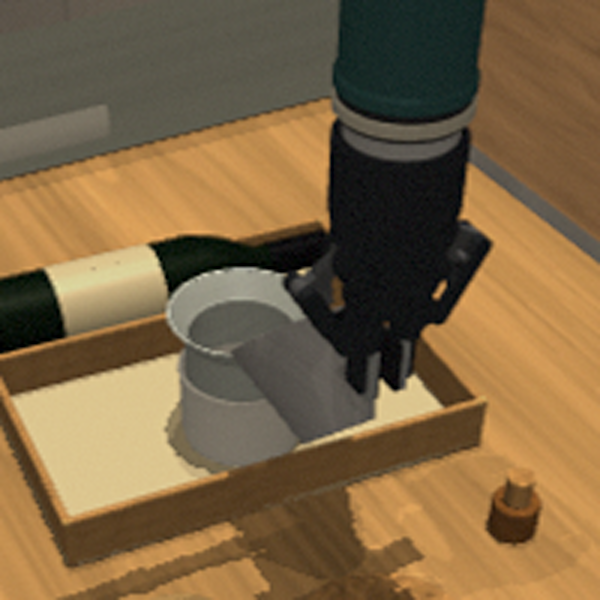

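The lip is on the near rim at (235,350), tilted about 45°, with the jar unmoved. I keep tipping.

drive_tool(claw=[13.87,13.9,13.9,13.9,13.9,13.9,13.9,13.9], slide=[[0,0.008,0.01],[0,0.017,0.021],[0,0.026,0.031],[0,0.036,0.041],[0,0.046,0.05],[0,0.056,0.059],[0,0.066,0.068],[0,0.076,0.076]], yaw=[0,0,0,0,0,0,0,0])

```text
time: 21.58
tool_pos: [0.5428, 0.0461, 0.3847]
tcp_rot: [-2.221, -2.221, -0.0]
wrist_force: [0.2, -1.0, -1.4]
width: 0.162
grip_force: 4.5
```

```bash
python3 - <<'E'
from h import *
from workcell import bot
c=prof(bot,.03,.18,step=.015,zmin=.1)
w=bot.read_camera("scene")
a=c["color"][60:260,240:440];b=w["color"][200:400,220:420]
cv2.imwrite("pics/s6.png",cv2.resize(np.hstack([a,b])[...,::-1],(800,400),interpolation=cv2.INTER_CUBIC))
E
```

```text
21.58 [0.5428 0.0461 0.3847] F [ 0.2 -1.  -1.4] T [-0.115 -0.101  0.028] g 4.5 0.162
0.03 104 [0.1606 0.2492]
0.045 414 [0.1279 0.1767]
0.06 360 [0.1211 0.1929]
0.075 317 [0.1429 0.205 ]
0.09 325 [0.1469 0.2138]
0.105 115 [0.1456 0.2023]
0.12 11 [0.1475 0.169 ]
0.135 29 [0.1003 0.1225]
0.15 39 [0.1004 0.1214]
0.165 19 [0.1009 0.1222]
```

View pics/s6.png

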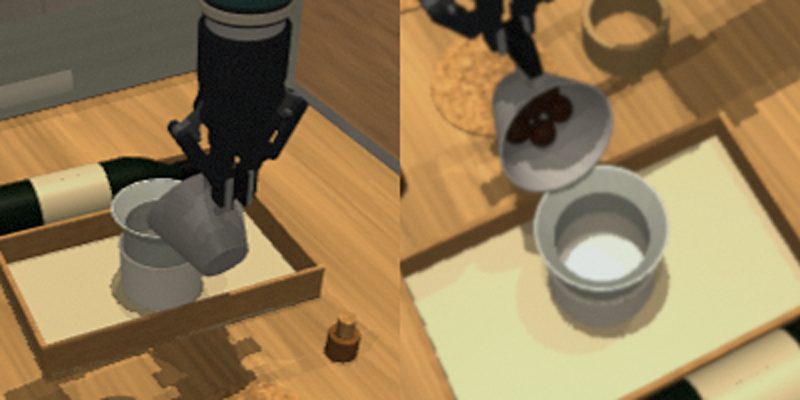

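Both views show the lip overlapping the near funnel rim, in the right half at (560,190), with the truffles still in the cup at (540,115). Tilt is about 62°. I continue.

drive_tool(claw=[13.92,13.92,13.92,13.92,13.92,13.92,13.92,13.92], slide=[[0,0.011,0.008],[0,0.022,0.015],[0,0.033,0.022],[0,0.044,0.028],[0,0.055,0.034],[0,0.067,0.04],[0,0.079,0.045],[0,0.09,0.049]], yaw=[0,0,0,0,0,0,0,0])

```text
time: 22.35
tool_pos: [0.5429, 0.0911, 0.4092]
tcp_rot: [2.221, 2.222, 0.0]
wrist_force: [0.0, 0.1, -1.1]
width: 0.166
grip_force: 3.1
```

```bash
python3 - <<'E'
from h import *
from workcell import bot
c=prof(bot,.03,.20,step=.015,zmin=.1)
w=bot.read_camera("scene")
a=c["color"][60:260,240:440];b=w["color"][200:400,220:420]
cv2.imwrite("pics/s7.png",cv2.resize(np.hstack([a,b])[...,::-1],(800,400),interpolation=cv2.INTER_CUBIC))
E
```

```text
22.35 [0.5429 0.0911 0.4092] F [ 0.   0.1 -1.1] T [ 0.009 -0.014  0.007] g 3.1 0.166
0.06 466 [0.145  0.1949]
0.075 356 [0.1541 0.2721]
0.09 354 [0.1533 0.225 ]
0.105 318 [0.1479 0.2136]
0.12 318 [0.1469 0.2208]
0.135 153 [0.1014 0.2201]
0.15 41 [0.1003 0.1224]
0.165 18 [0.1003 0.122 ]
0.18 11 [0.1069 0.1204]
0.195 27 [0.1044 0.1227]
```

View pics/s7.png

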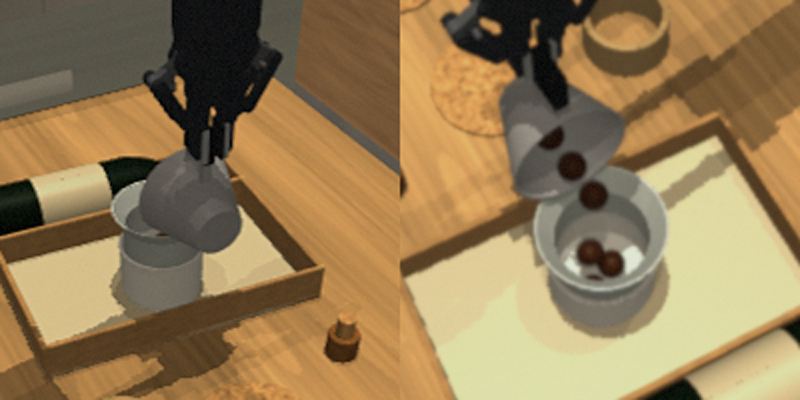

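The truffles are running cleanly through the funnel: three are in the jar near (600,262), one is falling at (592,195), and two are still leaving the cup. I'll tip a little more and count by colour.

drive_tool(claw=[13.92,13.92,13.92,13.92,13.92,13.92], slide=[[0,0,0],[0,0.01,0.002],[0,0.02,0.004],[0,0.02,0.004],[0,0.02,0.004],[0,0.02,0.004]], yaw=[0,0,0,0,0,0])

```text
time: 22.95
tool_pos: [0.5429, 0.1004, 0.4108]
tcp_rot: [2.221, 2.222, -0.0]
wrist_force: [-0.7, 0.6, -2.4]
width: 0.168
grip_force: 3.1
```

```bash
cat >> h.py <<'E'
def balls(bot):
    for n in("scene","side"):
        c=bot.read_camera(n);P=cloud(c);h=cv2.cvtColor(c["color"],cv2.COLOR_RGB2HSV)
        m=(((h[...,0]<14)|(h[...,0]>172))&(h[...,1]>90)&(h[...,2]<110)&(h[...,2]>20)).astype(np.uint8)*255
        cs,_=cv2.findContours(cv2.morphologyEx(m,cv2.MORPH_OPEN,np.ones((3,3))),0,2)
        for k in cs:
            if cv2.contourArea(k)<25: continue
            q=np.zeros_like(m);cv2.drawContours(q,[k],-1,255,-1);p=np.nanmedian(P[(q>0)&(m>0)],0)
            if .3<p[0]<.85 and abs(p[1])<.45 and p[2]>0.005: print(n,"brown",cv2.contourArea(k),cv2.boundingRect(k),p.round(3))
E
python3 - <<'E'
from h import *
from workcell import bot
c=prof(bot,.05,.20,step=.015,zmin=.1); balls(bot)
E
```

```text
22.95 [0.5429 0.1004 0.4108] F [-0.7  0.6 -2.4] T [ 0.048 -0.018 -0.025] g 3.1 0.168
0.065 386 [0.1465 0.195 ]
0.08 346 [0.157  0.2726]
0.095 357 [0.1545 0.234 ]
0.11 307 [0.1521 0.215 ]
0.125 340 [0.1166 0.2203]
0.14 241 [0.101  0.2214]
0.155 27 [0.1017 0.123 ]
0.17 19 [0.1002 0.1224]
0.185 12 [0.1058 0.123 ]
0.2 31 [0.1015 0.1212]
scene brown 79.5 (330, 324, 11, 12) [0.52  0.198 0.047]
scene brown 65.5 (301, 324, 10, 11) [0.561 0.169 0.035]
scene brown 70.0 (315, 315, 9, 11) [0.532 0.165 0.034]
```

```bash
cat >> h.py <<'E'
def lip(bot,n=4):
    F=[];T=[]
    for i in range(n):
        c=bot.read_camera("scene" if i%2 else "side");s=bot.read_state();F.append(s["wrist_force"]);T.append(s["torque"])
        if i>1: continue
        P=cloud(c);h=cv2.cvtColor(c["color"],cv2.COLOR_RGB2HSV);x,y,z=P[...,0],P[...,1],P[...,2]
        for a in np.arange(.08,.2,.01):
            k=(h[...,1]<70)&(abs(x-.543)<.025)&(z>.1245)&(z<.25)&(y>=a)&(y<a+.01)
            if k.sum()>4: print(i%2,round(a,2),k.sum(),z[k].min().round(4),np.percentile(z[k],[10,90]).round(3),"x at low",x[k][z[k]<z[k].min()+.003].mean().round(3))
    print("F",np.mean(F,0).round(2),"T",np.mean(T,0).round(3),bot.read_state()["time"])
E
python3 - <<'E'
from h import *
from workcell import bot
lip(bot,10)
w=bot.read_camera("scene");a=w["color"][180:400,210:430]
cv2.imwrite("pics/s8.png",cv2.resize(cv2.convertScaleAbs(a,alpha=1.5)[...,::-1],(600,600),interpolation=cv2.INTER_CUBIC))
E
```

```text
0 0.08 139 0.1459 [0.179 0.199] x at low 0.527
0 0.09 169 0.146 [0.191 0.246] x at low 0.521
0 0.1 186 0.1911 [0.198 0.229] x at low 0.518
0 0.11 87 0.199 [0.202 0.212] x at low 0.526
0 0.12 88 0.2032 [0.206 0.216] x at low 0.526
0 0.13 87 0.2079 [0.212 0.225] x at low 0.52
0 0.14 41 0.2126 [0.215 0.223] x at low 0.521
1 0.08 63 0.1846 [0.187 0.197] x at low 0.566
1 0.09 73 0.1893 [0.193 0.202] x at low 0.566
1 0.1 138 0.1318 [0.135 0.242] x at low 0.54
1 0.11 276 0.1302 [0.132 0.212] x at low 0.543
1 0.12 293 0.1267 [0.13  0.213] x at low 0.541
1 0.13 328 0.1248 [0.127 0.222] x at low 0.543
1 0.14 290 0.1245 [0.126 0.235] x at low 0.544
1 0.15 32 0.1245 [0.125 0.13 ] x at low 0.541
F [ 0.18  0.3  -1.42] T [-0.012 -0.     0.013] 23.6
```

View pics/s8.png

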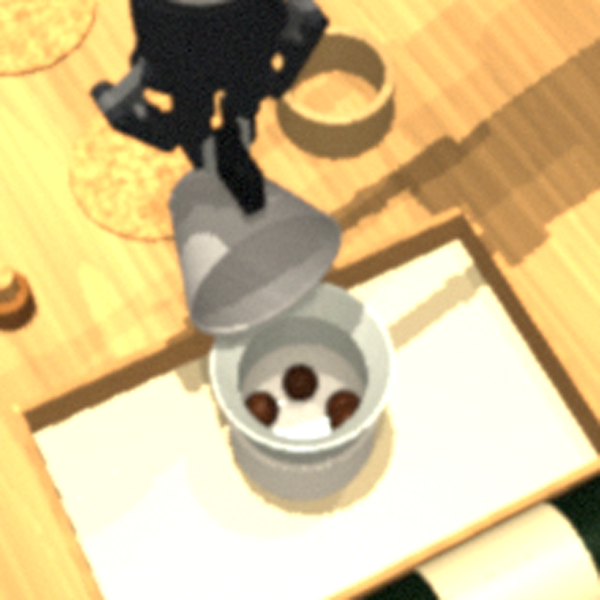

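The cup interior is empty, and three truffles show on the jar floor at (300,382), (262,408) and (343,408). The others should be behind the funnel's +y wall, which I'll check from the side camera. The cup hangs at about 80°, with its lip about 18 mm inside the rim. I'll back up so the lip itself is on the rim and set it down gently.

drive_tool(claw=[13.85,13.8,13.8,13.8,13.8,13.8], slide=[[0,0,0.008],[0,-0.008,0.01],[0,-0.017,0.01],[0,-0.024,0.008],[0,-0.024,0.003],[0,-0.024,0]], yaw=[0,0,0,0,0,0])

```text
time: 24.15
tool_pos: [0.5428, 0.088, 0.4105]
tcp_rot: [-2.222, -2.22, 0.0]
wrist_force: [1.0, -0.7, -1.2]
width: 0.161
grip_force: 4.8
```

```bash
python3 - <<'E'
from h import *
from workcell import bot
lip(bot,6)
E
```

```text
0 0.08 157 0.1469 [0.194 0.245] x at low 0.521
0 0.09 168 0.1928 [0.2   0.225] x at low 0.519
0 0.1 99 0.196 [0.201 0.212] x at low 0.519
0 0.11 87 0.2042 [0.208 0.217] x at low 0.525
0 0.12 76 0.21 [0.212 0.226] x at low 0.521
0 0.13 31 0.211 [0.216 0.222] x at low 0.518
1 0.08 64 0.1889 [0.193 0.202] x at low 0.566
1 0.09 223 0.1311 [0.134 0.243] x at low 0.543
1 0.1 269 0.1257 [0.131 0.21 ] x at low 0.537
1 0.11 278 0.1257 [0.129 0.213] x at low 0.542
1 0.12 351 0.1246 [0.126 0.234] x at low 0.542
1 0.13 196 0.1245 [0.125 0.221] x at low 0.54
1 0.14 9 0.1246 [0.125 0.13 ] x at low 0.539
F [ 0.12  0.02 -1.32] T [-0.004  0.007 -0.025] 24.45
```

drive_tool(claw=[13.8,13.8,13.8], slide=[[0,0,-0.003],[0,0,-0.003],[0,0,-0.003]], yaw=[0,0,0])

```text
time: 24.7
tool_pos: [0.5428, 0.0884, 0.4092]
tcp_rot: [-2.221, -2.221, 0.0]
wrist_force: [-0.1, 0.1, -1.8]
width: 0.165
grip_force: 4.8
```

```bash
python3 - <<'E'
from h import *
from workcell import bot
lip(bot,6)
E
```

```text
0 0.08 174 0.1431 [0.192 0.246] x at low 0.524
0 0.09 172 0.1428 [0.197 0.222] x at low 0.52
0 0.1 91 0.1957 [0.201 0.211] x at low 0.519
0 0.11 85 0.202 [0.206 0.215] x at low 0.52
0 0.12 88 0.2065 [0.21  0.226] x at low 0.521
0 0.13 32 0.2104 [0.213 0.221] x at low 0.52
1 0.08 62 0.1889 [0.192 0.201] x at low 0.567
1 0.09 199 0.1292 [0.133 0.244] x at low 0.543
1 0.1 282 0.1272 [0.13  0.209] x at low 0.542
1 0.11 282 0.1252 [0.127 0.213] x at low 0.542
1 0.12 339 0.1245 [0.126 0.237] x at low 0.544
1 0.13 191 0.1245 [0.125 0.22 ] x at low 0.542
1 0.14 12 0.1246 [0.125 0.128] x at low 0.547
F [ 0.14 -0.43 -1.06] T [-0.003  0.004 -0.021] 25.0
```

drive_tool(claw=[13.75,13.75,13.75,13.75], slide=[[0,0,-0.003],[0,0,-0.003],[0,0,-0.003],[0,0,-0.003]], yaw=[0,0,0,0])

```text
time: 25.33
tool_pos: [0.543, 0.0884, 0.4081]
tcp_rot: [2.221, 2.221, 0.001]
wrist_force: [0.6, -0.3, 0.3]
width: 0.167
grip_force: 6.2
```

```bash
python3 - <<'E'
from h import *
from workcell import bot
lip(bot,8)
balls(bot)
E
```

```text
0 0.08 182 0.1463 [0.19  0.246] x at low 0.519
0 0.09 182 0.1895 [0.196 0.224] x at low 0.52
0 0.1 91 0.1935 [0.2   0.209] x at low 0.519
0 0.11 86 0.1995 [0.204 0.214] x at low 0.519
0 0.12 82 0.2045 [0.209 0.221] x at low 0.519
0 0.13 37 0.2104 [0.213 0.22 ] x at low 0.52
1 0.08 61 0.1862 [0.19  0.199] x at low 0.567
1 0.09 201 0.1284 [0.132 0.245] x at low 0.545
1 0.1 278 0.1255 [0.129 0.209] x at low 0.542
1 0.11 279 0.1247 [0.127 0.211] x at low 0.542
1 0.12 322 0.1245 [0.126 0.234] x at low 0.544
1 0.13 175 0.1245 [0.125 0.22 ] x at low 0.544
1 0.14 8 0.1251 [0.125 0.128] x at low 0.538
F [-0.11  0.07  0.16] T [ 0.05  -0.095 -0.008] 25.7333
scene brown 71.5 (331, 324, 10, 12) [0.519 0.2   0.049]
scene brown 68.0 (301, 324, 10, 11) [0.561 0.168 0.034]
scene brown 62.0 (315, 315, 10, 10) [0.53  0.166 0.034]
```

drive_tool(claw=[13.75,13.75,13.75,13.75], slide=[[0,0,-0.003],[0,0,-0.003],[0,0,-0.003],[0,0,-0.003]], yaw=[0,0,0,0])

```text
time: 26.17
tool_pos: [0.543, 0.0883, 0.4067]
tcp_rot: [2.221, 2.221, 0.001]
wrist_force: [0.0, -0.9, 3.2]
width: 0.164
grip_force: 6.6
```

```bash
python3 - <<'E'
from h import *
from workcell import bot
lip(bot,8)
E
```

```text
0 0.08 195 0.1418 [0.188 0.247] x at low 0.523
0 0.09 178 0.1376 [0.194 0.222] x at low 0.523
0 0.1 90 0.1375 [0.197 0.208] x at low 0.521
0 0.11 91 0.1338 [0.203 0.213] x at low 0.521
0 0.12 84 0.2041 [0.209 0.222] x at low 0.519
0 0.13 41 0.2102 [0.212 0.219] x at low 0.52
1 0.08 63 0.1863 [0.189 0.198] x at low 0.565
1 0.09 201 0.1289 [0.131 0.244] x at low 0.542
1 0.1 275 0.1266 [0.129 0.207] x at low 0.543
1 0.11 277 0.1246 [0.127 0.211] x at low 0.543
1 0.12 335 0.1245 [0.126 0.237] x at low 0.543
1 0.13 176 0.1246 [0.125 0.218] x at low 0.542
1 0.14 15 0.1246 [0.125 0.129] x at low 0.536
F [ 0.49 -0.99  3.72] T [-0.108 -0.114 -0.021] 26.5667
```

drive_tool(claw=[13.75,13.75,13.75,13.75,13.75,13.75], slide=[[0,0,0.008],[0,-0.008,0.008],[0,-0.008,0.006],[0,-0.008,0.004],[0,-0.008,0.004],[0,-0.008,0.004]], yaw=[0,0,0,0,0,0])

```text
time: 27.07
tool_pos: [0.5427, 0.0844, 0.4079]
tcp_rot: [-2.221, -2.221, 0.001]
wrist_force: [-0.0, 0.8, -1.4]
width: 0.16
grip_force: 6.1
```

```bash
python3 - <<'E'
from h import *
from workcell import bot
lip(bot,8)
E
```

```text
0 0.08 174 0.1411 [0.192 0.239] x at low 0.524
0 0.09 149 0.1905 [0.197 0.218] x at low 0.52
0 0.1 85 0.1967 [0.202 0.211] x at low 0.519
0 0.11 92 0.2041 [0.207 0.217] x at low 0.537
0 0.12 67 0.2064 [0.211 0.221] x at low 0.519
0 0.13 13 0.2144 [0.216 0.22 ] x at low 0.523
1 0.08 72 0.1314 [0.137 0.201] x at low 0.539
1 0.09 270 0.1279 [0.132 0.242] x at low 0.544
1 0.1 276 0.1265 [0.129 0.209] x at low 0.541
1 0.11 287 0.1246 [0.127 0.214] x at low 0.542
1 0.12 344 0.1245 [0.126 0.236] x at low 0.542
1 0.13 110 0.1245 [0.125 0.22 ] x at low 0.543
F [-0.01  0.19 -1.13] T [-0.004 -0.001 -0.018] 27.4667
```

drive_tool(claw=[13.75,13.75,13.75,13.75], slide=[[0,0,-0.0015],[0,0,-0.0015],[0,0,-0.0015],[0,0,-0.0015]], yaw=[0,0,0,0])

```text
time: 27.8
tool_pos: [0.5429, 0.0844, 0.4077]
tcp_rot: [2.221, 2.221, 0.0]
wrist_force: [0.5, -0.5, -0.7]
width: 0.167
grip_force: 6.2
```

```bash
python3 - <<'E'
from h import *
from workcell import bot
lip(bot,6)
E
```

```text
0 0.08 176 0.1461 [0.191 0.238] x at low 0.519
0 0.09 146 0.1446 [0.197 0.217] x at low 0.518
0 0.1 92 0.1977 [0.201 0.211] x at low 0.526
0 0.11 90 0.1994 [0.206 0.217] x at low 0.519
0 0.12 70 0.2086 [0.212 0.222] x at low 0.521
0 0.13 16 0.2129 [0.214 0.22 ] x at low 0.521
1 0.08 66 0.1319 [0.163 0.201] x at low 0.535
1 0.09 282 0.1274 [0.132 0.244] x at low 0.542
1 0.1 278 0.1263 [0.129 0.209] x at low 0.543
1 0.11 278 0.1249 [0.127 0.214] x at low 0.543
1 0.12 329 0.1247 [0.126 0.238] x at low 0.545
1 0.13 120 0.1246 [0.125 0.219] x at low 0.542
F [ 0.27  0.28 -0.58] T [ 0.034  0.003 -0.011] 28.1
```

drive_tool(claw=[13.75,13.75,13.75,13.75], slide=[[0,0,-0.0015],[0,0,-0.0015],[0,0,-0.0015],[0,0,-0.0015]], yaw=[0,0,0,0])

```text
time: 28.43
tool_pos: [0.543, 0.0843, 0.4073]
tcp_rot: [2.221, 2.221, 0.001]
wrist_force: [0.0, -1.9, 2.4]
width: 0.164
grip_force: 6.6
```

```bash
python3 - <<'E'
from h import *
from workcell import bot
lip(bot,6)
E
```

```text
0 0.08 183 0.1463 [0.191 0.241] x at low 0.519
0 0.09 146 0.1883 [0.197 0.217] x at low 0.519
0 0.1 94 0.196 [0.201 0.211] x at low 0.519
0 0.11 86 0.2021 [0.207 0.215] x at low 0.52
0 0.12 74 0.2054 [0.211 0.221] x at low 0.519
0 0.13 13 0.2105 [0.214 0.221] x at low 0.522
1 0.08 68 0.1318 [0.137 0.201] x at low 0.536
1 0.09 284 0.1284 [0.132 0.243] x at low 0.543
1 0.1 274 0.1261 [0.129 0.209] x at low 0.544
1 0.11 285 0.1248 [0.127 0.213] x at low 0.543
1 0.12 330 0.1245 [0.126 0.237] x at low 0.545
1 0.13 111 0.1245 [0.125 0.22 ] x at low 0.544
F [-0.11 -1.3   2.86] T [-0.083  0.035  0.012] 28.7333
```

The lip rested on the rim for over 0.6 s with the cup empty, at about 1–4 N. Now I clamp, lift off, retract, and check the jar and the tray wall. I'll use the fixed tray wall to turn the cup back upright.

drive_tool(claw=[12,10,10,10,10,10,10,10], slide=[[0,0,0.006],[0,0,0.02],[0,0,0.05],[0,-0.04,0.06],[0,-0.08,0.06],[0,-0.12,0.06],[0,-0.15,0.06],[0,-0.16,0.06]], yaw=[0,0,0,0,0,0,0,0])

```text
time: 29.4
tool_pos: [0.5427, 0.0028, 0.4367]
tcp_rot: [-2.223, -2.22, 0.002]
wrist_force: [-0.2, 0.5, -0.6]
width: 0.138
grip_force: 96.7
```

```bash
python3 - <<'E'
from h import *
from workcell import bot
cup(bot,"");balls(bot)
c=bot.read_camera("scene");P=cloud(c);x,y,z=P[...,0],P[...,1],P[...,2]
for xa in(.46,.5,.54,.58,.62):
    k=(abs(x-xa)<.008)&(z>.04)&(z<.05)&(y>.03)&(y<.125)
    if k.sum(): print("wall",xa,k.sum(),np.percentile(y[k],[5,50,95]).round(4))
k=(abs(x-.543)<.07)&(y>.12)&(y<.26)&(z>.115)&(z<.127);print("funnel",circ(P[k]),z[k].max())
k=(abs(x-.543)<.06)&(y<.12)&(y>-.06)&(z>.1)&(z<.26)&(c["color"].min(-1)>60);print("lip low",z[k].min(),P[k][z[k]<z[k].min()+.004].mean(0))
E
```

```text
29.4 [0.5427 0.0028 0.4367] F [-0.2  0.5 -0.6] T [ 0.014 -0.061 -0.016] g 96.7 0.138
scene brown 58.5 (331, 324, 10, 12) [0.518 0.199 0.049]
scene brown 60.0 (301, 324, 10, 10) [0.561 0.167 0.035]
scene brown 84.5 (315, 314, 10, 12) [0.531 0.165 0.034]
wall 0.46 34 [0.106  0.1099 0.1128]
wall 0.5 5 [0.1034 0.1048 0.1064]
wall 0.54 2 [0.0993 0.1003 0.1012]
wall 0.58 37 [0.0967 0.1005 0.1032]
wall 0.62 35 [0.094  0.0979 0.1006]
funnel (array([0.54284278, 0.18770227]), np.float64(0.05258122332253014)) 0.12455213458603365
lip low 0.14510951975062014 [0.54403901 0.05639283 0.14783971]
```

```bash
python3 - <<'E'
from h import *
from workcell import bot
c=bot.read_camera("wrist");K=c["mtx"];f=K[0,0];d=c["depth"]
v,u=np.mgrid[:480,:640];a=u-K[0,2];b=v-K[1,2];r=np.hypot(a,b)+1e-9;t=np.minimum(r/f,1.5)
p=np.stack([np.tan(t)*a/r*d,-np.tan(t)*b/r*d,-d],-1);P=p@R.from_rotvec(c["rotation"]).as_matrix().T+c["eye"];P[d<=0]=np.nan
h=cv2.cvtColor(c["color"],cv2.COLOR_RGB2HSV)
x,y,z=P[...,0],P[...,1],P[...,2]
j=(np.hypot(x-.543,y-.188)<.05)
print(j.sum(),np.nanmin(z[j]) if j.any() else None)
m=(((h[...,0]<14)|(h[...,0]>172))&(h[...,1]>90)&(h[...,2]<110)).astype(np.uint8)*255
n,l,s,_=cv2.connectedComponentsWithStats(m)
for i in range(1,n):
    if s[i,4]>12:
        q=np.nanmedian(P[l==i],0)
        if .3<q[0]<.8: print(s[i],q.round(3))
E
```

```text
6150 0.003593864858888074
[276   0  46  30 710] [0.519 0.197 0.035]
[325   0  22  15 271] [0.562 0.204 0.034]
[324  34  19  11 121] [0.558 0.168 0.035]
[295  37  18   9  99] [0.531 0.166 0.035]
[413 186  23  26 133] [0.653 0.009 0.02 ]
```

The jar holds the truffles: the wrist view shows three single blobs plus a group of about three. The funnel hasn't moved. Next I set the lip on the fixed tray wall (y≈0.100, z≈0.045), above and past it.

drive_tool(claw=[10,10,10,10,10,10,10,10], slide=[[0,0.03,-0.02],[0,0.06,-0.05],[0,0.09,-0.08],[0,0.11,-0.12],[0,0.112,-0.15],[0,0.112,-0.175],[0,0.112,-0.184],[0,0.112,-0.184]], yaw=[0,0,0,0,0,0,0,0])

```text
time: 30.27
tool_pos: [0.5423, 0.0607, 0.3433]
tcp_rot: [-2.219, -2.221, 0.004]
wrist_force: [0.4, -0.3, -1.0]
width: 0.147
grip_force: 96.7
```

```bash
cat >> h.py <<'E'
def steel(bot,y0,y1,z0,z1,step=.01):
    cup(bot,"")
    for n in("scene","side"):
        c=bot.read_camera(n);P=cloud(c);h=cv2.cvtColor(c["color"],cv2.COLOR_RGB2HSV);x,y,z=P[...,0],P[...,1],P[...,2]
        m=(h[...,1]<70)&(h[...,2]>60)&(abs(x-.545)<.06)&(z>z0)&(z<z1)
        for a in np.arange(y0,y1,step):
            k=m&(y>=a)&(y<a+step)
            if k.sum()>4: print(n,round(a,3),k.sum(),np.percentile(z[k],[1,99]).round(4))
E
python3 - <<'E'
from h import *
from workcell import bot
steel(bot,.0,.13,.045,.16)
E
```

```text
30.27 [0.5423 0.0607 0.3433] F [ 0.4 -0.3 -1. ] T [0.03  0.009 0.029] g 96.7 0.147
scene 0.03 7 [0.1172 0.1254]
scene 0.04 54 [0.1103 0.1309]
scene 0.05 65 [0.1142 0.1346]
scene 0.06 128 [0.065  0.1427]
scene 0.07 275 [0.0634 0.1495]
scene 0.08 371 [0.0613 0.1473]
scene 0.09 467 [0.0592 0.1559]
scene 0.1 509 [0.0576 0.157 ]
scene 0.11 118 [0.0583 0.1347]
side 0.03 269 [0.0821 0.1299]
side 0.04 210 [0.0788 0.133 ]
side 0.05 182 [0.0863 0.1377]
side 0.06 226 [0.0891 0.1592]
side 0.07 196 [0.0865 0.1541]
side 0.08 198 [0.0841 0.1512]
side 0.09 183 [0.0862 0.1565]
side 0.1 181 [0.0808 0.1587]
side 0.11 23 [0.0789 0.1506]
```

drive_tool(claw=[12,13.3,13.6,13.65,13.65,13.65,13.65,13.65], slide=[[0,0,-0.008],[0,0,-0.016],[0,-0.01,-0.022],[0,-0.022,-0.028],[0,-0.034,-0.034],[0,-0.045,-0.04],[0,-0.056,-0.046],[0,-0.066,-0.053]], yaw=[0,0,0,0,0,0,0,0])

```text
time: 31.03
tool_pos: [0.5432, 0.0263, 0.3187]
tcp_rot: [2.221, 2.22, 0.001]
wrist_force: [-1.4, -2.8, 4.6]
width: 0.159
grip_force: 16.0
```

```bash
python3 - <<'E'
from h import *
from workcell import bot
steel(bot,-.02,.13,.05,.17,.015)
E
```

```text
31.03 [0.5432 0.0263 0.3187] F [-1.4 -2.8  4.6] T [-0.057  0.107  0.031] g 16.0 0.159
scene 0.01 17 [0.0898 0.104 ]
scene 0.025 125 [0.0502 0.168 ]
scene 0.04 275 [0.0502 0.1296]
scene 0.055 401 [0.0503 0.1419]
scene 0.07 527 [0.0503 0.1432]
scene 0.085 366 [0.0501 0.1183]
scene 0.1 92 [0.0501 0.0764]
side 0.01 256 [0.0684 0.169 ]
side 0.025 355 [0.0521 0.1148]
side 0.04 302 [0.0687 0.1251]
side 0.055 282 [0.0715 0.1386]
side 0.07 245 [0.073  0.1428]
side 0.085 51 [0.0725 0.1212]
```

drive_tool(claw=[13.7,13.7,13.7,13.7,13.7,13.7,13.7,13.7], slide=[[0,-0.012,-0.009],[0,-0.023,-0.018],[0,-0.034,-0.028],[0,-0.044,-0.039],[0,-0.053,-0.05],[0,-0.061,-0.061],[0,-0.069,-0.071],[0,-0.076,-0.08]], yaw=[0,0,0,0,0,0,0,0])

```text
time: 31.8
tool_pos: [0.5432, -0.0118, 0.2785]
tcp_rot: [2.22, 2.22, -0.001]
wrist_force: [-0.5, -4.6, 4.1]
width: 0.157
grip_force: 17.2
```

```bash
python3 - <<'E'
from h import *
from workcell import bot
steel(bot,-.05,.13,.02,.17,.015)
E
```

```text
31.8 [ 0.5432 -0.0118  0.2785] F [-0.5 -4.6  4.1] T [-0.494  0.003 -0.027] g 17.2 0.157
scene -0.005 44 [0.0512 0.1435]
scene 0.01 308 [0.0353 0.1039]
scene 0.025 429 [0.0227 0.1269]
scene 0.04 432 [0.0232 0.126 ]
scene 0.055 401 [0.0291 0.1074]
scene 0.07 384 [0.036  0.0911]
scene 0.085 322 [0.0413 0.0755]
scene 0.1 68 [0.0312 0.0618]
side -0.035 56 [0.1086 0.1439]
side -0.02 11 [0.1049 0.1417]
side -0.005 64 [0.0543 0.07  ]
side 0.01 247 [0.0444 0.0932]
side 0.025 272 [0.0407 0.1135]
side 0.04 228 [0.0505 0.1256]
side 0.055 88 [0.0566 0.1105]
side 0.07 17 [0.0627 0.0935]
```

drive_tool(claw=[12,10,10,10,10,10,10,10], slide=[[0,0,0.01],[0,0,0.05],[0,-0.03,0.09],[0,-0.08,0.1],[0,-0.14,0.1],[0.004,-0.2,0.1],[0.008,-0.26,0.1],[0.011,-0.32,0.1]], yaw=[0,0,0,0,0,0,0,0])

```text
time: 32.57
tool_pos: [0.5479, -0.1713, 0.3274]
tcp_rot: [-2.219, -2.221, -0.0]
wrist_force: [0.3, 0.3, -1.4]
width: 0.151
grip_force: 97.5
```

drive_tool(claw=[10,10,10,10,10,10,10,10], slide=[[0,-0.06,0],[0,-0.11,0],[0,-0.15,-0.03],[0,-0.18,-0.06],[0,-0.19,-0.09],[0,-0.19,-0.11],[0,-0.19,-0.115],[0,-0.19,-0.115]], yaw=[0,0,0,0,0,0,0,0])

```text
time: 33.23
tool_pos: [0.5477, -0.2646, 0.269]
tcp_rot: [-2.218, -2.219, 0.001]
wrist_force: [-0.2, 0.1, -0.9]
width: 0.147
grip_force: 97.4
```

```bash
python3 - <<'E'
from h import *
from workcell import bot
steel(bot,-.27,-.12,.012,.17,.015)
E
```

```text
33.23 [ 0.5477 -0.2646  0.269 ] F [-0.2  0.1 -0.9] T [-0.068  0.055 -0.001] g 97.4 0.147
scene -0.27 5 [0.1025 0.1283]
scene -0.255 79 [0.038  0.1265]
scene -0.24 346 [0.0237 0.0944]
scene -0.225 430 [0.0131 0.1168]
scene -0.21 346 [0.0163 0.1167]
scene -0.195 297 [0.0216 0.0984]
scene -0.18 246 [0.0274 0.0794]
scene -0.165 202 [0.0336 0.0663]
scene -0.15 78 [0.038 0.051]
side -0.255 114 [0.0452 0.0646]
side -0.24 371 [0.0343 0.0917]
side -0.225 409 [0.0351 0.1156]
side -0.21 313 [0.0453 0.1193]
side -0.195 108 [0.0526 0.1008]
side -0.18 108 [0.0462 0.0845]
side -0.165 238 [0.0374 0.0638]
side -0.15 88 [0.0401 0.0508]
```

drive_tool(claw=[12,13.4,13.65,13.65,13.65,13.65,13.65,13.65], slide=[[0,0,-0.008],[0,-0.008,-0.015],[0,-0.02,-0.022],[0,-0.036,-0.03],[0,-0.053,-0.042],[0,-0.071,-0.056],[0,-0.086,-0.07],[0,-0.1,-0.086]], yaw=[0,0,0,0,0,0,0,0])

```text
time: 34.0
tool_pos: [0.5484, -0.317, 0.2272]
tcp_rot: [2.222, 2.22, 0.0]
wrist_force: [1.5, 0.3, 1.1]
width: 0.159
grip_force: 20.6
```

```bash
python3 - <<'E'
from h import *
from workcell import bot
steel(bot,-.30,-.12,.012,.17,.015)
E
```

```text
34.0 [ 0.5484 -0.317   0.2272] F [1.5 0.3 1.1] T [ 0.312 -0.21  -0.061] g 20.6 0.159
scene -0.285 15 [0.0869 0.0995]
scene -0.27 739 [0.0201 0.1017]
scene -0.255 469 [0.0135 0.0969]
scene -0.24 292 [0.0121 0.0921]
scene -0.225 135 [0.0125 0.0874]
scene -0.21 84 [0.0296 0.081 ]
scene -0.195 52 [0.0436 0.077 ]
scene -0.18 42 [0.0641 0.0728]
side -0.285 38 [0.0653 0.1004]
side -0.27 499 [0.0239 0.1021]
side -0.255 294 [0.0195 0.0963]
side -0.24 315 [0.0257 0.0915]
side -0.225 374 [0.0192 0.0868]
side -0.21 523 [0.0229 0.08  ]
side -0.195 453 [0.0419 0.0762]
side -0.18 134 [0.0593 0.0723]
```

drive_tool(claw=[13.65,13.65,13.65,13.65,13.65,13.65,13.65,13.65], slide=[[0,-0.008,-0.012],[0,-0.014,-0.024],[0,-0.02,-0.036],[0,-0.025,-0.048],[0,-0.029,-0.058],[0,-0.032,-0.067],[0,-0.033,-0.073],[0,-0.033,-0.076]], yaw=[0,0,0,0,0,0,0,0])

```text
time: 34.77
tool_pos: [0.5484, -0.3324, 0.1896]
tcp_rot: [2.221, 2.222, -0.001]
wrist_force: [-1.2, -2.4, 5.2]
width: 0.159
grip_force: 21.8
```

```bash
python3 - <<'E'
from h import *
from workcell import bot
steel(bot,-.30,-.17,.06,.17,.015)
E
```

```text
34.77 [ 0.5484 -0.3324  0.1896] F [-1.2 -2.4  5.2] T [-0.203  0.2    0.014] g 21.8 0.159
scene -0.3 174 [0.0611 0.0816]
scene -0.285 186 [0.0602 0.0808]
scene -0.27 98 [0.0605 0.0823]
scene -0.255 55 [0.0602 0.0824]
scene -0.24 33 [0.0615 0.0816]
scene -0.225 40 [0.0601 0.0833]
scene -0.21 131 [0.0609 0.083 ]
scene -0.195 24 [0.0747 0.0846]
side -0.3 102 [0.0633 0.0823]
side -0.285 75 [0.0614 0.0832]
side -0.27 82 [0.0602 0.0827]
side -0.255 136 [0.0605 0.0831]
side -0.24 127 [0.061  0.0831]
side -0.225 168 [0.0604 0.0837]
side -0.21 348 [0.0603 0.0835]
side -0.195 39 [0.075  0.0838]
```

drive_tool(claw=[14,16,22,30,35,35,35,35], slide=[[0,0,0],[0,0,0],[0,0,0],[0,0,0],[0,0,0.02],[0,0,0.06],[0,0,0.12],[0,0,0.18]], yaw=[0,0,0,0,0,0,0,0])

```text
time: 35.53
tool_pos: [0.5478, -0.3316, 0.2801]
tcp_rot: [-2.219, -2.219, 0.001]
wrist_force: [0.5, -0.8, 0.1]
width: 0.408
grip_force: 0.0
```

drive_tool(claw=[35,35,35,35,35,35,35,35], slide=[[0,0,0.06],[0,0,0.12],[0,0,0.18],[0,0.03,0.22],[0,0.08,0.22],[0,0.08,0.22],[0,0.08,0.22],[0,0.08,0.22]], yaw=[0,0,0,0,0,0,0,0])

```text
time: 36.2
tool_pos: [0.5481, -0.292, 0.3898]
tcp_rot: [-2.221, -2.222, 0.001]
wrist_force: [0.6, 1.3, -0.1]
width: 0.409
grip_force: 0.0
```

```bash
python3 - <<'E'
from h import *
from workcell import bot
cup(bot,"")
for n in("scene","side"):
    c=bot.read_camera(n);P=cloud(c);h=cv2.cvtColor(c["color"],cv2.COLOR_RGB2HSV);x,y,z=P[...,0],P[...,1],P[...,2]
    k=(h[...,1]<60)&(np.hypot(x-.549,y+.24)<.065)&(z>.074)&(z<.085)
    q=P[k];A=np.c_[q[:,:2],np.ones(len(q))];s=np.linalg.lstsq(A,q[:,2],rcond=None)[0]
    print(n,"rim",circ(q),"slope deg",np.degrees(s[:2]).round(2),len(q),z[k].max())
    k=(np.hypot(x-.549,y+.24)<.08)&(z>.003)&(z<.009)&(h[...,1]>80);print("mat pts",k.sum(),circ(P[k]),P[k].min(0),P[k].max(0))
    k=(np.hypot(x-.543,y-.188)<.06)&(z>.117)&(z<.128);print("funnel",circ(P[k]),np.median(z[k]))
    k=(np.hypot(x-.667,y-0)<.03)&(z>.025)&(z<.06);print("stop",P[k].mean(0))
    k=(np.hypot(x-.385,y+.026)<.06)&(z>.044)&(z<.055);print("tape",P[k].mean(0))
balls(bot)
E
```

```text
36.2 [ 0.5481 -0.292   0.3898] F [ 0.6  1.3 -0.1] T [-0.025  0.002  0.006] g 0.0 0.409
scene rim (array([ 0.54966668, -0.24175329]), np.float64(0.049113625385001955)) slope deg [0.46 1.18] 292 0.08492938547656437
mat pts 1174 (array([ 0.55295635, -0.23752226]), np.float64(0.050183629291678286)) [ 0.47300214 -0.29439536  0.00300202] [ 0.62449902 -0.16066543  0.00898844]
funnel (array([0.54283838, 0.187585  ]), np.float64(0.05317987447961419)) 0.1192309559616817
stop [0.66971228 0.00444742 0.03823205]
tape [ 0.38584794 -0.02451604  0.04914735]
side rim (array([ 0.54891119, -0.24286364]), np.float64(0.049514094908943714)) slope deg [-1.09  0.04] 567 0.08450497610913399
mat pts 1672 (array([ 0.54771771, -0.24238719]), np.float64(0.0503210731754322)) [ 0.47147697 -0.31968285  0.0030036 ] [ 0.62234134 -0.16269905  0.00897853]
funnel (array([0.54327165, 0.18760425]), np.float64(0.05306524983002345)) 0.12012065820408424
stop [ 0.66601431 -0.00364885  0.0389535 ]
tape [ 0.38467058 -0.02839157  0.049884  ]
scene brown 67.0 (331, 324, 10, 12) [0.519 0.199 0.048]
scene brown 66.0 (301, 324, 10, 11) [0.561 0.168 0.035]
scene brown 81.5 (315, 314, 10, 12) [0.531 0.165 0.034]
```

The cup is upright on its mat, within 4 mm of where it started. The jar, funnel, stopper and tape haven't moved, and the gripper is clear. I'm handing the job in.

```bash
python3 -c "
from workcell import bot
print(bot.finish_job())"
```

```text
the job is handed in; nothing more can be done
None
```

The job is handed in at about 36 s: the empty cup stands upright on its mat, its lip was felt onto the funnel rim before and after the pour, and the funnel, stopper and tape measured as at the start. Two things are not certain: the six truffles in the jar are inferred, since only three or four were seen singly and the rest as one group, with none seen in the cup or elsewhere; and the cup touched the rim with up to about 6 N in an early feel.

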